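# Clamp the sample jars on the shaker and set its delayed run

## Robot

A 6-joint arm with a two-finger parallel gripper is mounted at the origin on the work surface. World frame = base frame: x ahead of the robot, y to its left, z up, the work surface at z = 0. Lengths are in m, angles in rad, forces in N, time in s.
With the tool pointing down it reaches from about 0.3 to 0.775 m from the base axis. Payload 14.6 kg.
Tool frame: the origin (TCP) lies midway between the tips of the shut fingers; the grasp point (between the pads) lies 19 mm behind it (tcp_to_grasp is the distance from the TCP to the grasp point, in m); z points along the fingers, y is the line along which they close (so a half turn about z gives the same grasp; the last joint's range is limited). The gripper opens to 94 mm and grips with 3 to 60 N. Pads are 16 mm wide; open, the fingers measure 119 mm over their backs; the gripper's body (75 mm by 177 mm) begins 78 mm behind the grasp point.
Start: joints at [-0.067, 0.3, 1.521, -0, 1.321, -0.067], TCP at [0.55, -0, 0.205] pointing down, gripper open.
Joint ranges: [-3.03, 3.03], [-0.79, 2.21], [0.23, 2.52], [-1.04, 4.18], [0, 3.07], [-2.55, 2.55]. Speed limits (rad/s): [2.22, 2.22, 2.57, 3.14, 3.14, 3.14].

## Interface

Orientations are given as [roll, pitch, yaw] about the fixed x, y, z axes, in that order (R = Rz(yaw) Ry(pitch) Rx(roll)).
In Python, from station import * gives the robot as it stands.
- The arm moves only by the tool send_rows, never from a script. Its argument "motion" is a list of rows, each a list of 3 entries, a list of its own where there are three numbers: the shift along the tool's x, y, z in units of 0.03 m (1.0 is 0.03 m), then the turn, a rotation vector about the tool's x, y, z in units of 0.12 rad (1.0 is 0.12 rad), then the opening, from -1 (shut) to 1 (fully open). In form: [[[x, y, z], [rx, ry, rz], grip], ...]. A call has 1 to 12 rows; each row shifts and turns the commanded pose from where the row before left it, along the tool's axes as they then stand; what a row does not reach is not made up. A row lasts 1/10 s, in which the tool goes at most 50 mm and 8.59 degrees, less where a joint would pass 70% of its speed; a pose out of reach is approached as far as the arm can. A call with a number of a shift or a turn outside -1 to 1 is refused whole. A call with a gripper value outside its range is refused whole. The fingers move at their own pace and stop on an object; "squeeze" is the grip in N (left out, the last holds). Time passes only in rows, so rows that do not move let the fingers close. It gives the time, the measured TCP pose, the force, the opening and the grip force at its end, in the units of the state.
- get_obs(): the state, without advancing time (a new reading comes with each control period).
- camera(name): name is "scene" or "side" or "wrist"; returns a dict with "pixels" (400x640x3 uint8, red, green, blue), "depth" (400x640 float32, m along the optical axis (not along the pixel's ray), 0 where there is no reading), "fx", "fy", "cx", "cy" (pixels), "rvec" (rotation vector, rad) and "tvec" (3), from world to camera coordinates, as OpenCV has them. Camera axes: x right, y down, z forward; pixel columns grow to the right and rows downward; lengths in m; the calibration is good to about 2 mm. A picture is of the moment at which its call begins.
- hand_in(): hands the job in; it is judged then, once.
The state is a dict: "time_s": time; "qpos": joint angles; "joint_vel": joint speeds; "tau": joint torques, N m; "ee_pos": TCP position; "eef_rot": TCP orientation; "force": force on the tool from outside, world axes, zero at the start; "moment": the same for the moment, N m; "grip_width": finger opening in m; "grip_force": force on a finger pad.
Only numpy, scipy, OpenCV 4.12 (cv2) and the standard library are available. Lean on these libraries where they do the work, as an engineer would, in place of code of your own. Each camera call takes 0.05 s, during which the arm holds its last target. There are 200 camera calls.

## Task

Stand all the sample jars from the blue mat upright on the shaker's tray, in one row between the two clamp bars, and crank the jaw up until it grips every jar firmly. With the jars clamped, set the delayed run on the console by pressing the keys fully, one at a time and in this order: white (on), blue (programme), yellow (delay), green (start). Do not press the red stop key, and leave the tally counter, the mini centrifuge and the tip box where they are.

Things in the scene. Friction and masses are not known exactly. Their poses are not given: they have to be found in the camera images.
- shaker: White bench shaker, fixed. Frame: origin on the bench below the centre of its metal tray, x from front (crank) to back, y left, z up; used below. Tray deck: top z = 100 mm, x -95 to 95, y -166 to 166. Console on the right: x -94 to 120, y -316 to -171, top z = 80. Over the tray, to 46 mm above it: fixed back bar, sliding front jaw (both along y), end rails at |y| > 158
- back_pad: Fixed black rubber pad of the back clamp bar; origin in the middle of its front face, at x = 65 mm, z = 131 mm in the shaker's frame. The face is 294 mm long (along y) and 30 mm high, 16 to 46 mm above the deck
- clamp_jaw: Sliding front jaw with a black rubber pad like the back one; origin in the middle of the pad's face towards the back bar, at z = 131 mm and, fully open, at x = -30 mm in the shaker's frame (95 mm between the pads); 1 to 15 mm further in at the start, at about x = 15 mm when it meets the 50 mm jars. Moved by the crank only, 2.5 mm per rad, cannot be pushed. It reaches 42 mm to the front of the face
- crank (a joint): Crank angle, rad, 0 to 36: 0 = arm straight up, 1.57 = grip at -y. Turning it clockwise as the robot sees it (looking along the shaker's +x) raises it and closes the jaw. Starts at 0.4 to 6. Friction 0.12 N m (3.5 N at the grip); it stays where it is left and holds the clamp tight. When all the jars are gripped it goes stiff: 10 to 15 N at the grip is tight enough
- crank_grip (a point): Middle of the crank's black, freely spinning round handle, 17 mm in diameter, 64 mm long, parallel to the shaker's x, from x = -121 to -185 mm; this point is at x = -160, 35 mm from the crank's axis, which lies at y = 0, z = 82 mm. It can be held from above, fingers closing along the shaker's y, and led round without turning the gripper
- mat: Flat blue bench mat, 200 mm (x) by 280 mm (y), 3 mm thick, fixed on the bench to the left of the shaker. Origin under its centre
- jar1: White plastic sample jar with orange screw cap (already tight), 0.12 to 0.22 kg: body 50 mm in diameter and 64 mm high, cap 46 mm in diameter from 65 to 90 mm above the foot. Stands upright on the blue mat; 3 to 5 jars are there, the others are absent. Origin at the centre of its underside, z up
- jar2: White plastic sample jar with orange screw cap (already tight), 0.12 to 0.22 kg: body 50 mm in diameter and 64 mm high, cap 46 mm in diameter from 65 to 90 mm above the foot. Stands upright on the blue mat; 3 to 5 jars are there, the others are absent. Origin at the centre of its underside, z up
- jar3: White plastic sample jar with orange screw cap (already tight), 0.12 to 0.22 kg: body 50 mm in diameter and 64 mm high, cap 46 mm in diameter from 65 to 90 mm above the foot. Stands upright on the blue mat; 3 to 5 jars are there, the others are absent. Origin at the centre of its underside, z up
- jar4: White plastic sample jar with orange screw cap (already tight), 0.12 to 0.22 kg: body 50 mm in diameter and 64 mm high, cap 46 mm in diameter from 65 to 90 mm above the foot. Stands upright on the blue mat; 3 to 5 jars are there, the others are absent. Origin at the centre of its underside, z up
- jar5: White plastic sample jar with orange screw cap (already tight), 0.12 to 0.22 kg: body 50 mm in diameter and 64 mm high, cap 46 mm in diameter from 65 to 90 mm above the foot. Stands upright on the blue mat; 3 to 5 jars are there, the others are absent. Origin at the centre of its underside, z up
- key_power (a joint): Travel of the white on/off key, m: 0 up, 0.005 fully down (about 5 N on its spring); it counts as pressed beyond 0.003 and springs back up
- key_power_top (a point): Middle of the top face of the white on/off key, a round key 22 mm in diameter on the console, pressed straight down; moves with the key. Next key 44 mm away or more
- key_program (a joint): Travel of the blue programme key, m: 0 up, 0.005 fully down (about 5 N on its spring); it counts as pressed beyond 0.003 and springs back up
- key_program_top (a point): Middle of the top face of the blue programme key, a round key 22 mm in diameter on the console, pressed straight down; moves with the key. Next key 44 mm away or more
- key_delay (a joint): Travel of the yellow delay timer key, m: 0 up, 0.005 fully down (about 5 N on its spring); it counts as pressed beyond 0.003 and springs back up
- key_delay_top (a point): Middle of the top face of the yellow delay timer key, a round key 22 mm in diameter on the console, pressed straight down; moves with the key. Next key 44 mm away or more
- key_start (a joint): Travel of the green start key, m: 0 up, 0.005 fully down (about 5 N on its spring); it counts as pressed beyond 0.003 and springs back up
- key_start_top (a point): Middle of the top face of the green start key, a round key 22 mm in diameter on the console, pressed straight down; moves with the key. Next key 44 mm away or more
- key_stop (a joint): Travel of the red stop key, m: 0 up, 0.005 fully down (about 5 N on its spring); it counts as pressed beyond 0.003 and springs back up
- key_stop_top (a point): Middle of the top face of the red stop key, a round key 22 mm in diameter on the console, pressed straight down; moves with the key. Next key 44 mm away or more
- tally_counter: Bystander: small blue-grey tally counter with red keys, 62 x 75 x 45 mm, loose on the bench; origin under its centre. Leave alone
- mini_centrifuge: Bystander: round green mini centrifuge with clear green dome, 140 mm in diameter, 115 mm high, loose; origin under its centre. Leave alone
- tip_box: Bystander: clear box of pipette tips, 120 x 82 x 59 mm, loose; origin under its centre. Leave alone

How it is judged:
By the outcome, as a careful person would: the job done as asked, in the order asked, and still so for the second after the job is handed in, with the robot touching nothing.
Of jar1, jar2, jar3, jar4, jar5 only 3 to 5 are there at a start; the rules pass over those that are not, and their reading is None.
At some moment in a run one of jar1, jar2, jar3, jar4, jar5 may be knocked a few centimetres aside while the robot is not near it.
Once in a run the grip may slacken for a moment while it holds something.
It also fails if it takes over 200 s, if anything falls off the work surface, if the arm or the gripper's body presses on something with over 40 N, if the wrist force passes 120 N, or if a joint passes its speed limit or range.

## Working session

There is one attempt and no reset: what is moved stays moved. The work goes in short steps, Python scripts to look and compute and a tool call to move; the robot and the scene stay as the last step left them, time stands still between calls to the robot, and variables do not carry over. Pictures are saved under pics/ and viewed, at most 14 in all, crops included, and the job is handed in when it is done.

Besides the shell and the picture viewer there is one more tool, called after "Call:" as name([rows], argument=value, ...), one row to a line, values as JSON. send_rows: Moves the arm, as the interface text tells. Its arguments: {"type":"object","properties":{"motion":{"type":"array"},"squeeze":{"type":"number"}},"required":["motion"]}

```bash
mkdir -p pics; ls
cat > h.py <<'E'
from station import *
import numpy as np, cv2
from scipy.spatial.transform import Rotation as R
def snap(n,f=None):
    c=camera(n)
    if f: cv2.imwrite('pics/'+f,cv2.cvtColor(c['pixels'],cv2.COLOR_RGB2BGR))
    c['R']=cv2.Rodrigues(np.array(c['rvec'],float))[0]; c['t']=np.array(c['tvec'],float).ravel()
    return c
def cloud(c):
    d=c['depth'];v,u=np.indices(d.shape)
    p=np.stack([(u-c['cx'])/c['fx']*d,(v-c['cy'])/c['fy']*d,d],-1)
    return (p-c['t'])@c['R']
def ray(c,u,v,z):
    d=c['R'].T@np.array([(u-c['cx'])/c['fx'],(v-c['cy'])/c['fy'],1]);o=-c['R'].T@c['t']
    return o+d*(z-o[2])/d[2]
def proj(c,p):
    q=c['R']@np.array(p)+c['t'];return q[0]/q[2]*c['fx']+c['cx'],q[1]/q[2]*c['fy']+c['cy']
E
python3 - <<'E'
from h import *
for n in ['scene','side']:
    c=snap(n,n+'0.png');print(n,-c['R'].T@c['t'])
o=get_obs();print({k:np.round(v,3) for k,v in o.items()})
E
```

```text
pics
scene [1.15250576 0.84343109 1.21623257]
side [0.21209667 1.24274796 1.22978603]
{'time_s': np.float64(0.1), 'qpos': array([-0.067,  0.3  ,  1.522, -0.   ,  1.321, -0.067]), 'joint_vel': array([-0.   , -0.002, -0.004,  0.   ,  0.001,  0.   ]), 'tau': array([ 2.0000e-03, -5.3264e+01, -3.5328e+01,  7.1000e-02,  2.3000e-02,
       -0.0000e+00]), 'ee_pos': array([0.55 , 0.   , 0.205]), 'eef_rot': array([-3.141, -0.   ,  1.571]), 'force': array([-0.336,  0.934, -0.184]), 'moment': array([-0.015,  0.003,  0.064]), 'grip_force': np.float64(0.0), 'grip_width': np.float64(0.094)}
```

View pics/scene0.png

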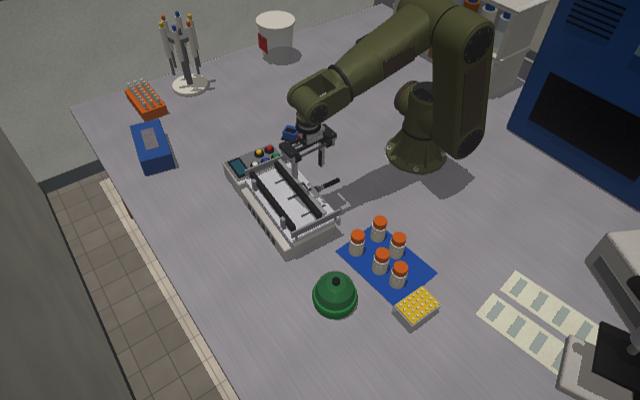

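View pics/side0.png

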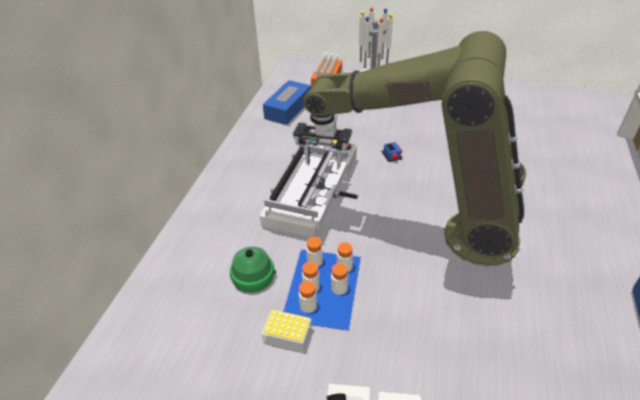

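Five jars stand on the mat: caps in the scene view at about (380,222), (357,237), (398,240), (381,256) and (400,269). The shaker is at about (285,205), and the arm partly hides the console.

```bash
cat >> h.py <<'E'
def caps(c,top=0.093):
    h=cv2.cvtColor(c['pixels'],cv2.COLOR_RGB2HSV)
    m=cv2.inRange(h,(3,170,90),(16,255,255));P=cloud(c);out=[]
    n,l,s,_=cv2.connectedComponentsWithStats(m)
    for i in range(1,n):
        if s[i,4]<40: continue
        q=P[l==i]; z=np.percentile(q[:,2],90); t=q[abs(q[:,2]-z)<.004]
        # min-area circle of the top face
        (x,y),r=cv2.minEnclosingCircle((t[:,:2]*1000).astype(np.float32))
        out.append(np.round([x,y,z*1000,r,*(t[:,:2].mean(0)*1000)],1))
    return out
E
python3 - <<'E'
from h import *
for n in ['scene','side']:
    c=snap(n)
    for k in caps(c): print(n,k)
    P=cloud(c).reshape(-1,3);px=c['pixels'].reshape(-1,3).astype(int)
    # back/jaw bar tops: dark or bright pixels at z~0.146
    m=(abs(P[:,2]-.146)<.003)&(P[:,0]>.35)&(P[:,0]<.8)&(abs(P[:,1])<.25)
    q=P[m];print(len(q)); 
    np.save(n+'bars.npy',np.c_[q,px[m]])
    rect=cv2.minAreaRect((q[:,:2]*1000).astype(np.float32));print(rect)
    m2=(abs(P[:,2]-.100)<.003)&(P[:,0]>.35)&(P[:,0]<.8)&(abs(P[:,1])<.35)
    print(m2.sum(),cv2.minAreaRect((P[m2][:,:2]*1000).astype(np.float32)))
    # bird-view images
    img=np.zeros((600,800,3),np.uint8)
    k=(P[:,2]>.06)&(P[:,2]<.16)
    u=((.5-P[:,1])*1000).astype(int);v=((.85-P[:,0])*1000).astype(int)
    k&=(u>=0)&(u<800)&(v>=0)&(v<600)
    img[v[k],u[k]]=px[k][:,::-1]
    cv2.imwrite(f'pics/bev_{n}.png',cv2.dilate(img,np.ones((2,2))))
E
```

```text
scene [ 783.2 -938.8   52.9  114.4  793.4 -908.2]
scene [423.2 239.2  96.6  21.4 422.4 239.4]
scene [520.9 240.9  97.4  21.3 521.5 241.3]
scene [418.5 327.2  96.5  21.7 419.6 327.2]
scene [504.6 342.9  96.2  21.4 505.6 342.5]
scene [494.6 411.2  97.5  21.3 494.9 412. ]
891
((615.3096313476562, -14.428878784179688), (338.3129577636719, 181.48617553710938), 88.35918426513672)
1971 ((569.228515625, 27.24609375), (325.819091796875, 643.7206420898438), 0.28946974873542786)
side [ 729.1 -974.5   55.8   56.6  730.5 -983.5]
side [515.7 238.1  96.4  20.9 517.5 238.6]
side [420.5 238.3  96.2  20.4 418.8 238.3]
side [500.6 340.2  96.2  21.4 500.7 340.4]
side [415.9 324.1  96.3  21.4 415.7 325.8]
side [489.8 410.   95.9  20.3 489.9 411.2]
728
((609.6065063476562, -17.837905883789062), (336.4122314453125, 185.89231872558594), 86.92882537841797)
1529 ((548.577880859375, 34.30743408203125), (649.9782104492188, 314.52020263671875), 86.54200744628906)
```

View pics/bev_scene.png

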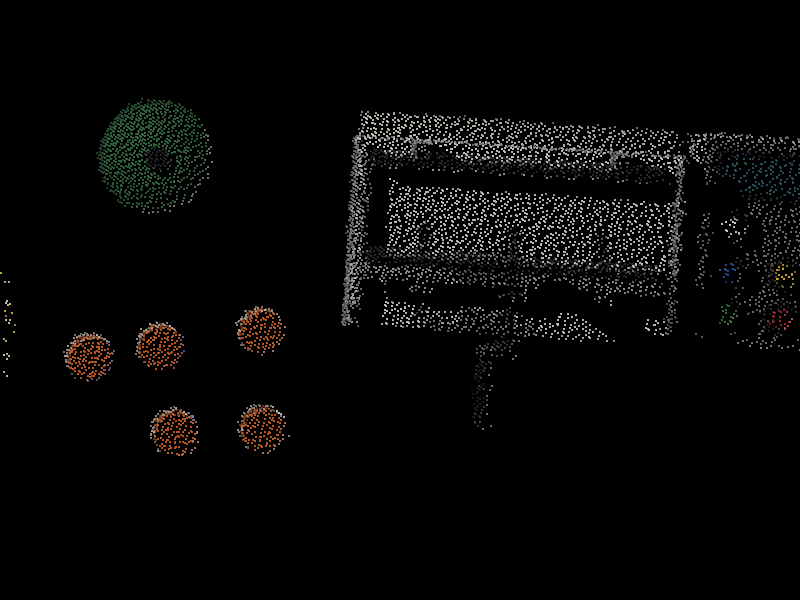

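The top-down map shows the shaker yawed by about -3°, with the console keys at right: white (733,227), blue (728,270), yellow (783,272), green (728,315), red (780,318). I'll raise the arm for a close wrist view.

Call:
send_rows([
  [[0, 0, -1], [0, 0, 0], 1],
  [[0, 0, -1], [0, 0, 0], 1],
  [[0, 0, -1], [0, 0, 0], 1],
  [[-1, 0, -1], [0, 0, 0], 1],
  [[-1, 0, -1], [0, 0, 0], 1],
  [[-1, 0, -1], [0, 0, 0], 1],
  [[-1, 0, 0], [0, 0, 0], 1],
  [[0, 0, 0], [0, 0, 0], 1],
  [[0, 0, 0], [0, 0, 0], 1],
])

```text
time_s: 1.1
ee_pos: [0.5499, -0.1201, 0.3848]
eef_rot: [-3.141, -0.001, 1.57]
force: [-0.1, 1.0, -1.7]
grip_width: 0.0938
grip_force: 0.0
```

Run:
```python
from h import *
o=get_obs();print(o['ee_pos'],o['eef_rot'],o['force'])
c=snap('wrist','w1.png');print(-c['R'].T@c['t'])
```

```text
[ 0.54988942 -0.12011034  0.38482588] [-3.14056584e+00 -5.04873043e-04  1.56975663e+00] [-0.08800081  1.03524704 -1.65534567]
[ 0.55010534 -0.05373575  0.56417925]
```

View pics/w1.png

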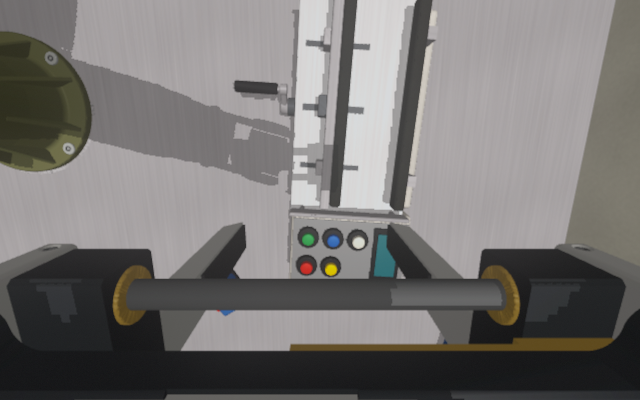

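The wrist view shows the keys at green (308,239), blue (333,241), white (358,241), red (306,267), yellow (331,267). The crank grip is at (256,87), and the two black pads are at columns ~342 and ~410.

```bash
cat >> h.py <<'E'
def keys(c):
    h=cv2.cvtColor(c['pixels'],cv2.COLOR_RGB2HSV);P=cloud(c);r={}
    for n,lo,hi in [('green',(45,120,60),(80,255,255)),('blue',(105,130,90),(125,255,255)),('yellow',(22,150,100),(32,255,255)),('red',(0,170,100),(5,255,255))]:
        m=cv2.inRange(h,lo,hi)
        k,l,s,ce=cv2.connectedComponentsWithStats(m)
        for i in range(1,k):
            if 40<s[i,4]<2000 and s[i,3]<60: r.setdefault(n,[]).append((ce[i].round(1),int(s[i,4]),np.round(np.median(P[l==i],0)*1000,1)))
    return r
E
python3 - <<'E'
from h import *
c=snap('wrist');P=cloud(c)
for k,v in keys(c).items(): print(k,v)
print('white',P[241,358],P[237:246,354:363,2].mean())
g=cv2.cvtColor(c['pixels'],cv2.COLOR_RGB2GRAY)
# back pad: front edge (left) and jaw pad back edge (right) per row
e=[];j=[]
for v in range(10,200,5):
    d=P[v,:,2]; blk=(g[v]<60)&(abs(d-.148)<.008)
    us=np.where(blk[380:440])[0]+380
    if len(us)>3: e.append(ray(c,us[0]-.5,v,.146)[:2])
    us=np.where(blk[325:365])[0]+325
    if len(us)>3: j.append(ray(c,us[-1]+.5,v,.146)[:2])
for a in (e,j):
    a=np.array(a);f=np.polyfit(a[:,1],a[:,0],1);print(len(a),f,np.std(a[:,0]-np.polyval(f,a[:,1])),a[0],a[-1])
for u0,u1 in ((396,402),(332,338)):
    col=[(v,int(g[v,u0:u1].mean()),round(float(P[v,u0:u1,2].mean()),3)) for v in range(200,216)];print(col)
m=(g<50)&(P[...,2]>.03)&(P[...,2]<.16); m[:, :230]=0;m[:,282:]=0;m[120:]=0
vv,uu=np.where(m);print('grip px',uu.min(),uu.max(),vv.min(),vv.max(),np.percentile(P[m],[5,50,95],axis=0))
np.save('wP.npy',P)
print(P[100:104,385:390].reshape(-1,3).mean(0), P[105:109,284:290].reshape(-1,3).mean(0))
E
```

```text
green [(array([307.5, 239.5]), 113, array([ 536.4, -228.9,  100.9]))]
blue [(array([332.8, 241. ]), 116, array([ 579.6, -231.8,  100.9])), (array([225.8, 311.5]), 41, array([ 367.1, -407.8,   45. ]))]
yellow [(array([330.5, 269.1]), 129, array([ 575.2, -284.6,  100.7]))]
red [(array([305.7, 268. ]), 108, array([ 532.6, -282.4,  100.9]))]
white [ 0.62299088 -0.2321402   0.10024497] 0.1057872447526439Traceback (most recent call last):
  File "<stdin>", line 15, in <module>
IndexError: too many indices for array: array is 1-dimensional, but 2 were indexed
```

Run:
```python
from h import *
c=snap('wrist');P=cloud(c)
g=cv2.cvtColor(c['pixels'],cv2.COLOR_RGB2GRAY)
print('deck',P[100:104,375:390].reshape(-1,3).mean(0))
for v in (60,150): print([(u,int(g[v,u]),round(float(P[v,u,2]),3)) for u in list(range(328,356,2))+list(range(394,432,2))])
print('end',[(v,int(g[v,400]),round(float(P[v,400,2]),3)) for v in range(196,222,2)])
print('console',[(u,round(float(P[225,u,2]),3)) for u in range(296,372,8)])
m=(g<60); m[:, :230]=0;m[:,282:]=0;m[:75]=0;m[100:]=0
vv,uu=np.where(m);print('grip px',uu.min(),uu.max(),vv.min(),vv.max());q=P[m];print(np.percentile(q,[5,50,95],axis=0))
```

```text
deck [ 0.652474   -0.00244328  0.10010158]
[(328, 162, 0.1), (330, 148, 0.145), (332, 178, 0.144), (334, 178, 0.145), (336, 178, 0.564), (338, 181, 0.146), (340, 96, 0.145), (342, 75, 0.146), (344, 77, 0.148), (346, 77, 0.146), (348, 76, 0.147), (350, 77, 0.146), (352, 158, 0.1), (354, 215, 0.1), (394, 217, 0.101), (396, 214, 0.099), (398, 213, 0.1), (400, 157, 0.1), (402, 159, 0.101), (404, 161, 0.1), (406, 160, 0.1), (408, 68, 0.126), (410, 65, 0.137), (412, 66, 0.142), (414, 68, 0.147), (416, 72, 0.146), (418, 71, 0.146), (420, 72, 0.145), (422, 71, 0.147), (424, 164, 0.067), (426, 205, 0.067), (428, 204, 0.066), (430, 180, 0.064)]
[(328, 125, 0.147), (330, 126, 0.145), (332, 108, 0.145), (334, 67, 0.145), (336, 68, 0.147), (338, 72, 0.145), (340, 74, 0.564), (342, 73, 0.146), (344, 141, 0.1), (346, 216, 0.1), (348, 215, 0.102), (350, 215, 0.1), (352, 215, 0.1), (354, 217, 0.1), (394, 154, 0.102), (396, 97, 0.125), (398, 63, 0.135), (400, 65, 0.144), (402, 70, 0.144), (404, 73, 0.146), (406, 72, 0.145), (408, 72, 0.146), (410, 70, 0.146), (412, 180, 0.068), (414, 200, 0.066), (416, 192, 0.066), (418, 169, 0.001), (420, 168, 0.001), (422, 169, 0.001), (424, 168, 0.0), (426, 166, -0.001), (428, 169, 0.001), (430, 169, 0.002)]
end [(196, 68, 0.145), (198, 68, 0.146), (200, 69, 0.146), (202, 69, 0.145), (204, 68, 0.147), (206, 68, 0.147), (208, 68, 0.147), (210, 65, 0.147), (212, 200, 0.101), (214, 208, 0.099), (216, 93, 0.124), (218, 94, 0.137), (220, 153, 0.145)]
console [(296, 0.082), (304, 0.081), (312, 0.082), (320, 0.082), (328, 0.082), (336, 0.082), (344, 0.084), (352, 0.082), (360, 0.083), (368, 0.082)]
grip px 235 273 82 93
[[0.43231504 0.00795606 0.11321611]
 [0.45012434 0.01187014 0.11564685]
 [0.48066113 0.02317966 0.11839974]]
```

```bash
cat > shak.py <<'E'
from h import *
def fit(c):
    P=cloud(c);g=cv2.cvtColor(c['pixels'],cv2.COLOR_RGB2GRAY);e=[];j=[]
    for v in range(4,204,4):
        b=(g[v]<90)
        us=np.where(b[388:440]&(P[v,388:440,2]>.141)&(P[v,388:440,2]<.155))[0]+388
        if len(us)>3: e.append(P[v,us][:, :2].min(0)*[1,0]+[0,P[v,us][:,1].mean()]); 
        us=np.where(b[325:365])[0]+325
        if len(us)>3: j.append(ray(c,us[-1]+.5,v,.146)[:2])
    return [np.array(a) for a in (e,j)]
E
python3 - <<'E'
from shak import *
c=snap('wrist')
for n,a in zip('ej',fit(c)):
    f=np.polyfit(a[:,1],a[:,0],1);r=a[:,0]-np.polyval(f,a[:,1]);k=abs(r)<.002;f=np.polyfit(a[k,1],a[k,0],1);print(n,k.sum(),f,r.std(),a[0],a[-1])
print('back pad end',ray(c,400,210.8,.146))
print('jaw pad end px'); g=cv2.cvtColor(c['pixels'],cv2.COLOR_RGB2GRAY)
print([(v,int(g[v,336])) for v in range(198,216)])
P=cloud(c)
print('grip axis',[ray(c,u,v,.107)[:2].round(4) for u,v in((240,87),(270,88))])
# scene bars again w/ z=.146 : end rails
for n in('scene','side'):
    d=snap(n);Q=cloud(d);m=(abs(Q[...,2]-.148)<.006)&(Q[...,0]>.45)&(Q[...,0]<.8)&(Q[...,1]<.25)&(Q[...,1]>-.25)
    q=Q[m]; print(n,cv2.minAreaRect((q[:,:2]*1000).astype(np.float32)),q[:,1].min(),q[:,1].max())
E
```

```text
e 50 [0.0643473  0.67725867] 0.00036245553778728576 [0.6840193  0.11340032] [ 0.66748416 -0.1484075 ]
j 50 [0.06502829 0.59510621] 0.0004428988554809202 [0.60274889 0.1130643 ] [ 0.585899   -0.14847512]
back pad end [ 0.67836901 -0.16523623  0.146     ]
jaw pad end px
[(198, 70), (199, 71), (200, 70), (201, 69), (202, 69), (203, 69), (204, 69), (205, 70), (206, 68), (207, 101), (208, 141), (209, 155), (210, 149), (211, 123), (212, 93), (213, 93), (214, 93), (215, 119)]
grip axis [array([0.4355, 0.0175]), array([0.4807, 0.0161])]
scene ((611.4364013671875, -13.1947021484375), (335.61566162109375, 185.75721740722656), 86.36298370361328) -0.185424880916877 0.15812461243477635
side ((609.7173461914062, -15.220916748046875), (341.61981201171875, 188.0848846435547), 86.31090545654297) -0.18716102417623684 0.15805849534017305
```

Call:
send_rows([
  [[0, 0, 0], [0, 0, 0.54], 1],
  [[1, -0.3, 0], [0, 0, 0], 1],
  [[1, -0.3, 0], [0, 0, 0], 1],
  [[1, -0.3, 0], [0, 0, 0], 1],
  [[1, -0.3, 0], [0, 0, 0], 1],
  [[1, -0.3, 0], [0, 0, 0], 1],
  [[1, -0.3, 0], [0, 0, 0], 1],
  [[1, -0.3, 0], [0, 0, 0], 1],
  [[1, -0.3, 0], [0, 0, 0], 1],
  [[1, -0.3, 0], [0, 0, 0], 1],
  [[1, -0.3, 0], [0, 0, 0], 1],
  [[0, 0, 0], [0, 0, 0], 1],
])

```text
time_s: 2.6
ee_pos: [0.4786, 0.1881, 0.3854]
eef_rot: [-3.141, -0.0, 1.51]
force: [-0.6, -0.4, 0.7]
grip_width: 0.0938
grip_force: 0.0
```

Call:
send_rows([
  [[0, 0, 0], [0, 0, 0], 1],
  [[0, 0, 0], [0, 0, 0], 1],
])

```text
time_s: 2.8
ee_pos: [0.4797, 0.1846, 0.3855]
eef_rot: [3.142, 0.0, 1.506]
force: [-0.6, -1.5, -0.5]
grip_width: 0.094
grip_force: 0.0
```

```bash
cat >> h.py <<'E'
O=np.array([.6113,-.014]);TH=-.0643
RS=np.array([[np.cos(TH),-np.sin(TH)],[np.sin(TH),np.cos(TH)]])
def S(p): return RS.T@(np.array(p[:2])-O)      # world -> shaker xy
def go(xs,ys,z):
    "units (tool x,y,z) from the present TCP to shaker-frame xs,ys (mm), height z (mm)"
    p=np.array(get_obs()['ee_pos']);s=S(p)*1000
    return np.round(np.array([ys-s[1],xs-s[0],p[2]*1000-z])/30,2)
def capw(c,top=.093):
    h=cv2.cvtColor(c['pixels'],cv2.COLOR_RGB2HSV)
    m=cv2.inRange(h,(3,170,90),(16,255,255));P=cloud(c);out=[]
    n,l,s,_=cv2.connectedComponentsWithStats(m)
    for i in range(1,n):
        if s[i,4]<60: continue
        z=np.median(P[l==i][:,2]);t=np.argwhere((l==i)&(P[...,2]>top-.006)&(P[...,2]<top+.006))
        if len(t)<50: continue
        (v,u),r=cv2.minEnclosingCircle(t.astype(np.float32));w=ray(c,u,v,top)
        v2,u2=t.mean(0);w2=ray(c,u2,v2,top)
        out.append((np.round(S(w)*1000,1),np.round(S(w2)*1000,1),round(float(r),1),len(t)))
    return out
E
python3 - <<'E'
from h import *
o=get_obs();print(o['ee_pos'],S(o['ee_pos']),o['eef_rot'])
for n in('wrist','scene','side'):
    c=snap(n,'w2.png' if n=='wrist' else None)
    for k in capw(c): print(n,*k)
E
```

```text
[0.47972767 0.18460145 0.385471  ] [-0.14406171  0.18973676] [3.14155282e+00 1.34022278e-04 1.50557622e+00]
wrist [-144.1  413.8] [-144.5  413.6] 16.4 757
wrist [-128.9  343.9] [-129.   343.8] 15.1 671
wrist [-213.6  323.6] [-213.3  323.8] 14.9 654
wrist [-107.4  245.1] [-107.3  245. ] 13.5 557
wrist [-204.1  238. ] [-204.3  237.6] 13.5 555
scene [-204.3  242.2] [-203.7  242. ] 6.4 107
scene [-107.   248.3] [-106.9  248.8] 6.7 117
scene [-212.8  328.6] [-213.9  328.4] 6.7 122
scene [-128.9  348.9] [-128.6  348.8] 6.8 128
scene [-144.1  418.1] [-143.8  418.6] 7.0 141
side [-110.6  247.6] [-110.2  247. ] 6.2 110
side [-208.   243.7] [-207.5  241.5] 6.1 98
side [-132.9  347.6] [-132.7  347.4] 6.5 128
side [-218.1  328.9] [-217.1  326.3] 6.7 126
side [-149.   417.9] [-148.4  416.4] 7.0 137
```

View pics/w2.png

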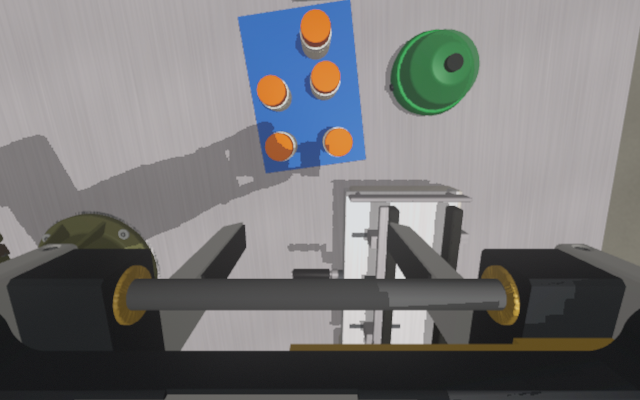

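The wrist view shows all five caps clear on the mat: (315,28), (325,77), (272,92), (338,142), (280,147). I'll pick the nearest jar first, at shaker (-108,247).

Call:
send_rows([
  [[0.96, 0.6, 1], [0, 0, 0], 1],
  [[0.95, 0.6, 1], [0, 0, 0], 1],
  [[0, 0, 1], [0, 0, 0], 1],
  [[0, 0, 1], [0, 0, 0], 1],
  [[0, 0, 1], [0, 0, 0], 1],
  [[0, 0, 1], [0, 0, 0], 1],
  [[0, 0, 1], [0, 0, 0], 1],
  [[0, 0, 1], [0, 0, 0], 1],
  [[0, 0, 1], [0, 0, 0], 1],
  [[0, 0, 1], [0, 0, 0], 1],
  [[0, 0, 0.5], [0, 0, 0], 1],
  [[0, 0, 0.3], [0, 0, 0], 1],
])

```text
time_s: 4.15
ee_pos: [0.5192, 0.2396, 0.0605]
eef_rot: [-3.141, 0.0, 1.505]
force: [-0.9, 0.6, -0.1]
grip_width: 0.0939
grip_force: 0.0
```

Call:
send_rows([
  [[0, 0, 0], [0, 0, 0], 1],
  [[0, 0, 0], [0, 0, 0], 1],
  [[0, 0, 0], [0, 0, 0], -1],
  [[0, 0, 0], [0, 0, 0], -1],
  [[0, 0, 0], [0, 0, 0], -1],
  [[0, 0, 0], [0, 0, 0], -1],
  [[0, 0, 0], [0, 0, 0], -1],
  [[0, 0, 0], [0, 0, 0], -1],
  [[0, 0, 0], [0, 0, 0], -1],
], squeeze=30)

```text
time_s: 5.05
ee_pos: [0.5194, 0.2401, 0.0615]
eef_rot: [3.141, -0.0, 1.506]
force: [0.7, 0.3, 0.9]
grip_width: 0.049
grip_force: 30.0
```

The opening of 49 mm means the finger tips are on the body rim rather than the cap. I'll regrip 9 mm higher.

Call:
send_rows([
  [[0, 0, 0], [0, 0, 0], 0.5],
  [[0, 0, 0], [0, 0, 0], 0.5],
  [[0, 0, -0.3], [0, 0, 0], 0.5],
  [[0, 0, 0], [0, 0, 0], 0.5],
  [[0, 0, 0], [0, 0, 0], -1],
  [[0, 0, 0], [0, 0, 0], -1],
  [[0, 0, 0], [0, 0, 0], -1],
  [[0, 0, 0], [0, 0, 0], -1],
  [[0, 0, 0], [0, 0, 0], -1],
  [[0, 0, 0], [0, 0, 0], -1],
], squeeze=35)

```text
time_s: 6.05
ee_pos: [0.5192, 0.24, 0.0703]
eef_rot: [-3.141, 0.0, 1.506]
force: [0.5, -0.6, -0.7]
grip_width: 0.0452
grip_force: 35.0
```

Run:
```python
from h import *
o=get_obs();print(S(o['ee_pos'])*1000,o['grip_width'],o['grip_force'],o['force'])
for z in (260,170): print(go(36,-112,z))
```

```text
[-108.23615266  247.55644214] 0.04524639985694801 34.97308552265167 [ 0.51694748 -0.60850246 -0.72744823]
[-11.99   4.81  -6.32]
[-11.99   4.81  -3.32]
```

Call:
send_rows([
  [[0, 0, -0.5], [0, 0, 0], -1],
  [[0, 0, -1], [0, 0, 0], -1],
  [[0, 0, -1], [0, 0, 0], -1],
  [[0, 0, -1], [0, 0, 0], -1],
  [[-0.2, 0.4, -1], [0, 0, 0], -1],
  [[-0.8, 0.8, -1], [0, 0, 0], -1],
  [[-1, 0.8, -1], [0, 0, 0], -1],
  [[-1, 0.8, 0], [0, 0, 0], -1],
  [[-1, 0.8, 0], [0, 0, 0], -1],
  [[-1, 0.8, 0], [0, 0, 0], -1],
  [[-1, 0.4, 0], [0, 0, 0], -1],
  [[-1, 0, 0], [0, 0, 0], -1],
])

```text
time_s: 7.25
ee_pos: [0.6498, 0.0196, 0.2656]
eef_rot: [-3.141, 0.0, 1.506]
force: [0.3, -0.6, -1.9]
grip_width: 0.0455
grip_force: 35.0
```

Call:
send_rows([
  [[-1, 0, 0], [0, 0, 0], -1],
  [[-1, 0, 0], [0, 0, 0], -1],
  [[-1, 0, 0], [0, 0, 0], -1],
  [[-1, 0, 0], [0, 0, 0], -1],
  [[-0.99, 0, 0], [0, 0, 0], -1],
  [[0, 0, 0], [0, 0, 0], -1],
  [[0, 0, 0], [0, 0, 0], -1],
])

```text
time_s: 7.95
ee_pos: [0.6394, -0.1284, 0.2661]
eef_rot: [3.141, -0.0, 1.505]
force: [0.1, -0.2, -1.7]
grip_width: 0.0452
grip_force: 35.0
```

Run:
```python
from h import *
o=get_obs();print(S(o['ee_pos'])*1000,o['ee_pos'],o['grip_width'],o['grip_force'],o['force'])
print(go(36,-112,168))
```

```text
[  35.42758486 -112.34938231] [ 0.63943528 -0.12839363  0.26610908] 0.045186327702768515 34.97082531452179 [ 0.06432347 -0.1872433  -1.66939028]
[0.01 0.02 3.27]
```

Call:
send_rows([
  [[0, 0, 0.8], [0, 0, 0], -1],
  [[0, 0, 0.8], [0, 0, 0], -1],
  [[0, 0, 0.8], [0, 0, 0], -1],
  [[0, 0, 0.4], [0, 0, 0], -1],
  [[0, 0, 0.2], [0, 0, 0], -1],
  [[0, 0, 0.1], [0, 0, 0], -1],
  [[0, 0, 0.1], [0, 0, 0], -1],
  [[0, 0, 0.05], [0, 0, 0], -1],
  [[0, 0, 0], [0, 0, 0], -1],
  [[0, 0, 0], [0, 0, 0], -1],
])

```text
time_s: 8.95
ee_pos: [0.6398, -0.1283, 0.1684]
eef_rot: [3.141, 0.0, 1.506]
force: [1.3, -0.1, -2.0]
grip_width: 0.0454
grip_force: 35.0
```

Call:
send_rows([
  [[0, 0, 0.04], [0, 0, 0], -1],
  [[0, 0, 0], [0, 0, 0], -1],
  [[0, 0, 0], [0, 0, 0], 0.6],
  [[0, 0, 0], [0, 0, 0], 0.6],
  [[0, 0, 0], [0, 0, 0], 0.6],
  [[0, 0, -0.6], [0, 0, 0], 0.6],
  [[0, 0, -1], [0, 0, 0], 0.6],
  [[0, 0, -1], [0, 0, 0], 0.6],
  [[0, 0, -1], [0, 0, 0], 0.6],
  [[0, 0, -0.5], [0, 0, 0], 0.6],
  [[0, 0, 0], [0, 0, 0], 0.6],
  [[0, 0, 0], [0, 0, 0], 0.6],
])

```text
time_s: 10.15
ee_pos: [0.6395, -0.1282, 0.2888]
eef_rot: [-3.141, -0.0, 1.506]
force: [-0.3, 0.9, -0.3]
grip_width: 0.0755
grip_force: 0.0
```

```bash
cat > st.py <<'E'
from h import *
import sys
o=get_obs();print('S',(S(o['ee_pos'])*1000).round(1),o['ee_pos'].round(4),'w',round(float(o['grip_width']),4),'t',o['time_s'])
for n in ('scene','side'):
    c=snap(n)
    for top in (.093,.19):
        for k in capw(c,top): print(n,top,k[0],k[3])
for a in sys.argv[1:]: print(a,go(*map(float,a.split(','))))
E
python3 st.py -204.5,241.5,70
```

```text
S [  35.5 -112.1] [ 0.6395 -0.1282  0.2888] w 0.0755 t 10.15
scene 0.093 [-205.4  240.8] 109
scene 0.093 [-214.8  327.5] 120
scene 0.093 [-128.9  348.9] 127
scene 0.093 [-144.5  417.8] 134
scene 0.19 [  37.7 -106.3] 92
side 0.093 [-208.4  243.5] 109
side 0.093 [-132.9  348.5] 124
side 0.093 [-218.1  328.9] 132
side 0.093 [-148.9  418.7] 135
side 0.19 [  31.7 -109.5] 65
-204.5,241.5,70 [11.79 -7.99  7.27]
```

Call:
send_rows([
  [[0.6, -0.4, 0], [0, 0, 0], 0.6],
  [[1, -0.7, 0], [0, 0, 0], 0.6],
  [[1, -0.7, 0], [0, 0, 0], 0.6],
  [[1, -0.7, 0], [0, 0, 0], 0.6],
  [[1, -0.7, 0], [0, 0, 0], 0.6],
  [[1, -0.7, 0], [0, 0, 0], 0.6],
  [[1, -0.7, 0], [0, 0, 0], 0.6],
  [[1, -0.7, 0], [0, 0, 0], 0.6],
  [[1, -0.7, 0], [0, 0, 0], 0.6],
  [[1, -0.7, 0], [0, 0, 0], 0.6],
  [[1, -0.7, 0], [0, 0, 0], 0.8],
  [[1, -0.6, 0], [0, 0, 0], 0.8],
])

```text
time_s: 11.45
ee_pos: [0.4214, 0.2356, 0.2889]
eef_rot: [-3.14, 0.001, 1.506]
force: [1.3, -0.3, -0.2]
grip_width: 0.084
grip_force: 0.0
```

Call:
send_rows([
  [[0.19, 0, 1], [0, 0, 0], 0.8],
  [[0, 0, 1], [0, 0, 0], 0.8],
  [[0, 0, 1], [0, 0, 0], 0.8],
  [[0, 0, 1], [0, 0, 0], 0.8],
  [[0, 0, 1], [0, 0, 0], 0.8],
  [[0, 0, 0.8], [0, 0, 0], 0.8],
  [[0, 0, 0], [0, 0, 0], 0.8],
  [[0, 0, 0], [0, 0, 0], 0.8],
])

```text
time_s: 12.25
ee_pos: [0.4229, 0.2402, 0.1159]
eef_rot: [-3.141, 0.0, 1.506]
force: [-0.3, -0.2, 0.1]
grip_width: 0.0847
grip_force: 0.0
```

```bash
python3 st.py -205,241.5,70
```

```text
S [-204.3  241.6] [0.4229 0.2402 0.1159] w 0.0847 t 12.25
scene 0.093 [-205.5  241.5] 109
scene 0.093 [-212.8  328.6] 122
scene 0.093 [-129.6  347.8] 129
scene 0.093 [-144.5  417.8] 137
scene 0.19 [  36.6 -108.5] 97
side 0.093 [-208.4  243.5] 99
side 0.093 [-132.9  348. ] 120
side 0.093 [-216.9  328.2] 131
side 0.093 [-148.8  417.8] 141
side 0.19 [  30.4 -106.8] 69
-205,241.5,70 [-0.01 -0.04  1.56]
```

Call:
send_rows([
  [[0, 0, 0.8], [0, 0, 0], 0.8],
  [[0, 0, 0.5], [0, 0, 0], 0.8],
  [[0, 0, 0.23], [0, 0, 0], 0.8],
  [[0, 0, 0], [0, 0, 0], 0.8],
  [[0, 0, 0], [0, 0, 0], -1],
  [[0, 0, 0], [0, 0, 0], -1],
  [[0, 0, 0], [0, 0, 0], -1],
  [[0, 0, 0], [0, 0, 0], -1],
  [[0, 0, 0], [0, 0, 0], -1],
  [[0, 0, 0], [0, 0, 0], -1],
  [[0, 0, 0], [0, 0, 0], -1],
])

```text
time_s: 13.45
ee_pos: [0.4231, 0.2403, 0.07]
eef_rot: [3.141, -0.0, 1.506]
force: [-1.3, -0.6, 1.5]
grip_width: 0.046
grip_force: 35.0
```

Call:
send_rows([
  [[0, 0, -0.5], [0, 0, 0], -1],
  [[0, 0, -1], [0, 0, 0], -1],
  [[0, 0, -1], [0, 0, 0], -1],
  [[0, 0, -1], [0, 0, 0], -1],
  [[0, 0, -1], [0, 0, 0], -1],
  [[0, 0, -1], [0, 0, 0], -1],
  [[0, 0, -1], [0, 0, 0], -1],
  [[0, 0, 0], [0, 0, 0], -1],
  [[0, 0, 0], [0, 0, 0], -1],
])

```text
time_s: 14.35
ee_pos: [0.423, 0.2402, 0.2644]
eef_rot: [-3.142, 0.0, 1.506]
force: [0.2, -0.4, -2.3]
grip_width: 0.0455
grip_force: 35.0
```

```bash
python3 st.py 36,-56,168
```

```text
S [-204.3  241.6] [0.423  0.2402 0.2644] w 0.0455 t 14.35
scene 0.093 [-214.8  327.5] 123
scene 0.093 [-128.3  349.3] 130
scene 0.093 [-144.5  417.8] 138
scene 0.19 [  36.6 -108.5] 97
side 0.093 [-132.9  348.5] 121
side 0.093 [-217.5  328.2] 129
side 0.093 [-149.   417.9] 138
side 0.19 [  31.4 -109.6] 68
36,-56,168 [-9.91  8.02  3.18]
```

Call:
send_rows([
  [[-0.4, 0.4, 0], [0, 0, 0], -1],
  [[-0.9, 0.8, 0], [0, 0, 0], -1],
  [[-0.9, 0.8, 0], [0, 0, 0], -1],
  [[-0.9, 0.8, 0], [0, 0, 0], -1],
  [[-0.9, 0.8, 0], [0, 0, 0], -1],
  [[-0.9, 0.8, 0], [0, 0, 0], -1],
  [[-0.9, 0.8, 0], [0, 0, 0], -1],
  [[-0.9, 0.8, 0], [0, 0, 0], -1],
  [[-0.9, 0.8, 0], [0, 0, 0], -1],
  [[-0.9, 0.8, 0], [0, 0, 0], -1],
  [[-0.9, 0.4, 0], [0, 0, 0], -1],
  [[-0.5, 0, 0], [0, 0, 0], -1],
])

```text
time_s: 15.65
ee_pos: [0.6436, -0.0737, 0.2622]
eef_rot: [-3.138, -0.0, 1.505]
force: [-0.5, 0.3, -2.6]
grip_width: 0.0459
grip_force: 35.0
```

Call:
send_rows([
  [[0, 0, 0], [0, 0, 0], -1],
  [[0, 0, 0], [0, 0, 0], -1],
  [[0, 0, 0.8], [0, 0, 0], -1],
  [[0, 0, 0.8], [0, 0, 0], -1],
  [[0, 0, 0.8], [0, 0, 0], -1],
  [[0, 0, 0.4], [0, 0, 0], -1],
  [[0, 0, 0.2], [0, 0, 0], -1],
  [[0, 0, 0.1], [0, 0, 0], -1],
  [[0, 0, 0.05], [0, 0, 0], -1],
  [[0, 0, 0], [0, 0, 0], -1],
  [[0, 0, 0], [0, 0, 0], -1],
])

```text
time_s: 16.75
ee_pos: [0.6435, -0.0717, 0.171]
eef_rot: [3.141, 0.0, 1.506]
force: [-0.0, 0.2, -2.2]
grip_width: 0.0452
grip_force: 35.0
```

Call:
send_rows([
  [[0, 0, 0.06], [0, 0, 0], -1],
  [[0, 0, 0.06], [0, 0, 0], -1],
  [[0, 0, 0], [0, 0, 0], -1],
  [[0, 0, 0], [0, 0, 0], 0.6],
  [[0, 0, 0], [0, 0, 0], 0.6],
  [[0, 0, 0], [0, 0, 0], 0.6],
  [[0, 0, -0.6], [0, 0, 0], 0.6],
  [[0, 0, -1], [0, 0, 0], 0.6],
  [[0, 0, -1], [0, 0, 0], 0.6],
  [[0, 0, -1], [0, 0, 0], 0.6],
  [[0, 0, -0.4], [0, 0, 0], 0.6],
  [[0, 0, 0], [0, 0, 0], 0.6],
])

```text
time_s: 17.95
ee_pos: [0.6437, -0.0717, 0.2879]
eef_rot: [3.139, 0.0, 1.506]
force: [1.1, 0.2, 0.0]
grip_width: 0.0753
grip_force: 0.0
```

```bash
python3 st.py -130.5,346.5,70
```

```text
S [ 36.  -55.5] [ 0.6437 -0.0717  0.2879] w 0.0753 t 17.95
scene 0.093 [-214.8  327.5] 116
scene 0.093 [-129.   348.9] 130
scene 0.093 [-144.5  417.8] 137
scene 0.19 [ 37.8 -80.5] 208
side 0.093 [-132.9  348.5] 126
side 0.093 [-217.9  329.5] 122
side 0.093 [-148.9  417.5] 135
side 0.19 [ 29.8 -79.5] 157
-130.5,346.5,70 [13.4  -5.53  7.17]
```

Call:
send_rows([
  [[0.6, -0.3, 0], [0, 0, 0], 0.6],
  [[1, -0.5, 0], [0, 0, 0], 0.6],
  [[1, -0.5, 0], [0, 0, 0], 0.6],
  [[1, -0.5, 0], [0, 0, 0], 0.6],
  [[1, -0.5, 0], [0, 0, 0], 0.6],
  [[1, -0.5, 0], [0, 0, 0], 0.6],
  [[1, -0.5, 0], [0, 0, 0], 0.6],
  [[1, -0.5, 0], [0, 0, 0], 0.6],
  [[1, -0.5, 0], [0, 0, 0], 0.6],
  [[1, -0.5, 0], [0, 0, 0], 0.6],
  [[1, -0.5, 0], [0, 0, 0], 0.6],
  [[1, -0.23, 0], [0, 0, 0], 0.6],
])

```text
time_s: 19.25
ee_pos: [0.499, 0.2875, 0.2851]
eef_rot: [-3.139, 0.001, 1.506]
force: [-0.5, -0.4, -1.2]
grip_width: 0.0753
grip_force: 0.0
```

Call:
send_rows([
  [[1, 0, 0], [0, 0, 0], 0.6],
  [[0.8, 0, 0.5], [0, 0, 0], 0.6],
  [[0, 0, 1], [0, 0, 0], 0.6],
  [[0, 0, 1], [0, 0, 0], 0.6],
  [[0, 0, 1], [0, 0, 0], 0.6],
  [[0, 0, 1], [0, 0, 0], 0.6],
  [[0, 0, 1], [0, 0, 0], 0.6],
  [[0, 0, 0], [0, 0, 0], 0.6],
  [[0, 0, 0], [0, 0, 0], 0.6],
])

```text
time_s: 20.15
ee_pos: [0.5035, 0.3401, 0.1214]
eef_rot: [-3.14, 0.001, 1.506]
force: [0.3, 0.4, -0.2]
grip_width: 0.0751
grip_force: 0.0
```

```bash
python3 st.py -130.5,346.5,70
```

```text
S [-130.3  346.4] [0.5035 0.3401 0.1214] w 0.0751 t 20.15
scene 0.093 [-130.7  349.4] 116
scene 0.093 [-142.6  419.1] 143
scene 0.19 [ 35.2 -81.8] 209
side 0.093 [-132.7  350.5] 111
side 0.093 [-217.8  329. ] 116
side 0.093 [-148.2  418.5] 145
side 0.19 [ 32.5 -81.3] 161
-130.5,346.5,70 [-0.01 -0.03  1.77]
```

Call:
send_rows([
  [[0, 0, 0.9], [0, 0, 0], 0.6],
  [[0, 0, 0.6], [0, 0, 0], 0.6],
  [[0, 0, 0.22], [0, 0, 0], 0.6],
  [[0, 0, 0], [0, 0, 0], 0.6],
  [[0, 0, 0], [0, 0, 0], -1],
  [[0, 0, 0], [0, 0, 0], -1],
  [[0, 0, 0], [0, 0, 0], -1],
  [[0, 0, 0], [0, 0, 0], -1],
  [[0, 0, 0], [0, 0, 0], -1],
  [[0, 0, 0], [0, 0, 0], -1],
])

```text
time_s: 21.25
ee_pos: [0.504, 0.3404, 0.0706]
eef_rot: [3.141, -0.0, 1.506]
force: [0.2, -0.9, 3.8]
grip_width: 0.0456
grip_force: 35.0
```

Call:
send_rows([
  [[0, 0, -0.5], [0, 0, 0], -1],
  [[0, 0, -1], [0, 0, 0], -1],
  [[0, 0, -1], [0, 0, 0], -1],
  [[0, 0, -1], [0, 0, 0], -1],
  [[0, 0, -1], [0, 0, 0], -1],
  [[0, 0, -1], [0, 0, 0], -1],
  [[0, 0, -1], [0, 0, 0], -1],
  [[0, 0, 0], [0, 0, 0], -1],
  [[0, 0, 0], [0, 0, 0], -1],
])

```text
time_s: 22.15
ee_pos: [0.5036, 0.3402, 0.2653]
eef_rot: [3.141, -0.0, 1.506]
force: [-0.0, 0.5, -2.3]
grip_width: 0.0451
grip_force: 35.0
```

```bash
python3 st.py 36,0,168
```

```text
S [-130.2  346.5] [0.5036 0.3402 0.2653] w 0.0451 t 22.15
scene 0.093 [-214.   329.3] 108
scene 0.093 [-143.7  417.6] 139
scene 0.19 [ 35.2 -81.8] 212
side 0.093 [-217.6  327.1] 114
side 0.093 [-149.4  418.3] 134
36,0,168 [-11.54   5.55   3.19]
```

Call:
send_rows([
  [[-0.54, 0.25, 0], [0, 0, 0], -1],
  [[-1, 0.5, 0], [0, 0, 0], -1],
  [[-1, 0.5, 0], [0, 0, 0], -1],
  [[-1, 0.5, 0], [0, 0, 0], -1],
  [[-1, 0.5, 0], [0, 0, 0], -1],
  [[-1, 0.5, 0], [0, 0, 0], -1],
  [[-1, 0.5, 0], [0, 0, 0], -1],
  [[-1, 0.5, 0], [0, 0, 0], -1],
  [[-1, 0.5, 0], [0, 0, 0], -1],
  [[-1, 0.5, 0], [0, 0, 0], -1],
  [[-1, 0.5, 0], [0, 0, 0], -1],
  [[-1, 0.3, 0], [0, 0, 0], -1],
])

```text
time_s: 23.45
ee_pos: [0.6476, -0.0185, 0.2639]
eef_rot: [-3.14, 0.0, 1.505]
force: [0.3, 0.5, -1.7]
grip_width: 0.0453
grip_force: 35.0
```

Call:
send_rows([
  [[0, 0, 0], [0, 0, 0], -1],
  [[0, 0, 0], [0, 0, 0], -1],
  [[0, 0, 0.8], [0, 0, 0], -1],
  [[0, 0, 0.8], [0, 0, 0], -1],
  [[0, 0, 0.8], [0, 0, 0], -1],
  [[0, 0, 0.4], [0, 0, 0], -1],
  [[0, 0, 0.2], [0, 0, 0], -1],
  [[0, 0, 0.1], [0, 0, 0], -1],
  [[0, 0, 0.06], [0, 0, 0], -1],
  [[0, 0, 0], [0, 0, 0], -1],
  [[0, 0, 0], [0, 0, 0], -1],
])

```text
time_s: 24.55
ee_pos: [0.6477, -0.016, 0.171]
eef_rot: [3.141, 0.0, 1.506]
force: [0.7, -0.5, -1.3]
grip_width: 0.0457
grip_force: 35.0
```

Call:
send_rows([
  [[0, 0, 0.06], [0, 0, 0], -1],
  [[0, 0, 0.06], [0, 0, 0], -1],
  [[0, 0, 0], [0, 0, 0], -1],
  [[0, 0, 0], [0, 0, 0], 0.6],
  [[0, 0, 0], [0, 0, 0], 0.6],
  [[0, 0, 0], [0, 0, 0], 0.6],
  [[0, 0, -0.6], [0, 0, 0], 0.6],
  [[0, 0, -1], [0, 0, 0], 0.6],
  [[0, 0, -1], [0, 0, 0], 0.6],
  [[0, 0, -1], [0, 0, 0], 0.6],
  [[0, 0, -0.4], [0, 0, 0], 0.6],
  [[0, 0, 0], [0, 0, 0], 0.6],
])

```text
time_s: 25.75
ee_pos: [0.6479, -0.016, 0.2878]
eef_rot: [3.139, 0.0, 1.506]
force: [-0.3, -0.0, 0.1]
grip_width: 0.0754
grip_force: 0.0
```

```bash
python3 st.py -215.5,327,70
```

```text
S [36.7  0.3] [ 0.6479 -0.016   0.2878] w 0.0754 t 25.75
scene 0.093 [-214.8  327.5] 119
scene 0.093 [-144.5  417.8] 135
scene 0.19 [ 39.  -50.4] 274
side 0.093 [-217.   328.3] 115
side 0.093 [-148.2  418.6] 130
side 0.19 [ 32.7 -50.9] 233
-215.5,327,70 [10.89 -8.38  7.17]
```

Call:
send_rows([
  [[0.4, -0.4, 0], [0, 0, 0], 0.6],
  [[0.9, -0.8, 0], [0, 0, 0], 0.6],
  [[1, -0.8, 0], [0, 0, 0], 0.6],
  [[1, -0.8, 0], [0, 0, 0], 0.6],
  [[1, -0.8, 0], [0, 0, 0], 0.6],
  [[1, -0.8, 0], [0, 0, 0], 0.6],
  [[1, -0.8, 0], [0, 0, 0], 0.6],
  [[1, -0.8, 0], [0, 0, 0], 0.6],
  [[1, -0.8, 0], [0, 0, 0], 0.6],
  [[1, -0.8, 0], [0, 0, 0], 0.6],
  [[1, -0.78, 0], [0, 0, 0], 0.7],
  [[0.6, 0, 0], [0, 0, 0], 0.8],
])

```text
time_s: 27.05
ee_pos: [0.4154, 0.3284, 0.2853]
eef_rot: [-3.14, 0.001, 1.508]
force: [0.3, -0.8, -0.6]
grip_width: 0.0838
grip_force: 0.0
```

Call:
send_rows([
  [[0, 0, 0.5], [0, 0, 0], 0.8],
  [[0, 0, 1], [0, 0, 0], 0.8],
  [[0, 0, 1], [0, 0, 0], 0.8],
  [[0, 0, 1], [0, 0, 0], 0.8],
  [[0, 0, 1], [0, 0, 0], 0.8],
  [[0, 0, 1], [0, 0, 0], 0.8],
  [[0, 0, 0], [0, 0, 0], 0.8],
  [[0, 0, 0], [0, 0, 0], 0.8],
])

```text
time_s: 27.85
ee_pos: [0.4175, 0.3264, 0.1215]
eef_rot: [-3.14, 0.001, 1.506]
force: [-0.4, -1.0, 0.8]
grip_width: 0.085
grip_force: 0.0
```

```bash
python3 st.py -215.5,327,70
```

```text
S [-215.2  327.2] [0.4175 0.3264 0.1215] w 0.085 t 27.85
scene 0.093 [-215.7  329. ] 107
scene 0.093 [-143.7  417.6] 141
scene 0.19 [ 39.1 -51.6] 313
side 0.093 [-217.3  331.1] 120
side 0.093 [-148.9  419.1] 135
side 0.19 [ 31.  -51.4] 242
-215.5,327,70 [-0.03 -0.03  1.77]
```

Call:
send_rows([
  [[0, 0, 0.9], [0, 0, 0], 0.8],
  [[0, 0, 0.6], [0, 0, 0], 0.8],
  [[0, 0, 0.22], [0, 0, 0], 0.8],
  [[0, 0, 0], [0, 0, 0], 0.8],
  [[0, 0, 0], [0, 0, 0], -1],
  [[0, 0, 0], [0, 0, 0], -1],
  [[0, 0, 0], [0, 0, 0], -1],
  [[0, 0, 0], [0, 0, 0], -1],
  [[0, 0, 0], [0, 0, 0], -1],
  [[0, 0, 0], [0, 0, 0], -1],
  [[0, 0, 0], [0, 0, 0], -1],
])

```text
time_s: 29.05
ee_pos: [0.4179, 0.3266, 0.0703]
eef_rot: [3.141, -0.0, 1.506]
force: [0.2, 0.0, 1.4]
grip_width: 0.0454
grip_force: 35.0
```

Call:
send_rows([
  [[0, 0, -0.5], [0, 0, 0], -1],
  [[0, 0, -1], [0, 0, 0], -1],
  [[0, 0, -1], [0, 0, 0], -1],
  [[0, 0, -1], [0, 0, 0], -1],
  [[0, 0, -1], [0, 0, 0], -1],
  [[0, 0, -1], [0, 0, 0], -1],
  [[0, 0, -1], [0, 0, 0], -1],
  [[0, 0, 0], [0, 0, 0], -1],
  [[0, 0, 0], [0, 0, 0], -1],
])

```text
time_s: 29.95
ee_pos: [0.4177, 0.3265, 0.2645]
eef_rot: [-3.141, 0.0, 1.506]
force: [-0.5, -0.1, -2.4]
grip_width: 0.0455
grip_force: 35.0
```

```bash
python3 st.py 36,56,168
```

```text
S [-215.1  327.3] [0.4177 0.3265 0.2645] w 0.0455 t 29.95
scene 0.093 [-144.1  418. ] 139
scene 0.19 [ 36.4 -51.6] 322
side 0.093 [-149.4  418.3] 132
side 0.19 [ 34.3 -50.4] 244
36,56,168 [-9.04  8.38  3.18]
```

Call:
send_rows([
  [[-0.44, 0.38, 0], [0, 0, 0], -1],
  [[-0.8, 0.8, 0], [0, 0, 0], -1],
  [[-0.9, 0.8, 0], [0, 0, 0], -1],
  [[-0.9, 0.8, 0], [0, 0, 0], -1],
  [[-0.9, 0.8, 0], [0, 0, 0], -1],
  [[-0.9, 0.8, 0], [0, 0, 0], -1],
  [[-0.9, 0.8, 0], [0, 0, 0], -1],
  [[-0.9, 0.8, 0], [0, 0, 0], -1],
  [[-0.9, 0.8, 0], [0, 0, 0], -1],
  [[-0.8, 0.8, 0], [0, 0, 0], -1],
  [[-0.7, 0.8, 0], [0, 0, 0], -1],
  [[0, 0, 0], [0, 0, 0], -1],
])

```text
time_s: 31.25
ee_pos: [0.6523, 0.0367, 0.2622]
eef_rot: [-3.138, 0.001, 1.503]
force: [-0.7, 0.7, -1.5]
grip_width: 0.0453
grip_force: 35.0
```

Call:
send_rows([
  [[0, 0, 0], [0, 0, 0], -1],
  [[0, 0, 0], [0, 0, 0], -1],
  [[0, 0, 0.8], [0, 0, 0], -1],
  [[0, 0, 0.8], [0, 0, 0], -1],
  [[0, 0, 0.8], [0, 0, 0], -1],
  [[0, 0, 0.4], [0, 0, 0], -1],
  [[0, 0, 0.2], [0, 0, 0], -1],
  [[0, 0, 0.1], [0, 0, 0], -1],
  [[0, 0, 0.06], [0, 0, 0], -1],
  [[0, 0, 0], [0, 0, 0], -1],
  [[0, 0, 0], [0, 0, 0], -1],
])

```text
time_s: 32.35
ee_pos: [0.6514, 0.0397, 0.171]
eef_rot: [3.141, -0.0, 1.506]
force: [0.8, 0.1, -2.3]
grip_width: 0.0451
grip_force: 35.0
```

Call:
send_rows([
  [[0, 0, 0.06], [0, 0, 0], -1],
  [[0, 0, 0.06], [0, 0, 0], -1],
  [[0, 0, 0], [0, 0, 0], -1],
  [[0, 0, 0], [0, 0, 0], 0.6],
  [[0, 0, 0], [0, 0, 0], 0.6],
  [[0, 0, 0], [0, 0, 0], 0.6],
  [[0, 0, -0.6], [0, 0, 0], 0.6],
  [[0, 0, -1], [0, 0, 0], 0.6],
  [[0, 0, -1], [0, 0, 0], 0.6],
  [[0, 0, -1], [0, 0, 0], 0.6],
  [[0, 0, -0.4], [0, 0, 0], 0.6],
  [[0, 0, 0], [0, 0, 0], 0.6],
])

```text
time_s: 33.55
ee_pos: [0.6515, 0.0397, 0.2879]
eef_rot: [3.139, -0.0, 1.506]
force: [0.6, 0.0, 0.1]
grip_width: 0.0753
grip_force: 0.0
```

```bash
python3 st.py -145.5,416,70
```

```text
S [36.7 56.2] [0.6515 0.0397 0.2879] w 0.0753 t 33.55
scene 0.093 [-142.3  418.8] 135
scene 0.19 [ 37.6 -22.1] 379
side 0.093 [-148.8  418.8] 135
side 0.19 [ 33.8 -23.9] 314
-145.5,416,70 [12.   -6.05  7.17]
```

Call:
send_rows([
  [[0.6, -0.3, 0], [0, 0, 0], 0.6],
  [[1, -0.5, 0], [0, 0, 0], 0.6],
  [[1, -0.5, 0], [0, 0, 0], 0.6],
  [[1, -0.5, 0], [0, 0, 0], 0.6],
  [[1, -0.5, 0], [0, 0, 0], 0.6],
  [[1, -0.5, 0], [0, 0, 0], 0.6],
  [[1, -0.5, 0], [0, 0, 0], 0.6],
  [[1, -0.5, 0], [0, 0, 0], 0.6],
  [[1, -0.5, 0], [0, 0, 0], 0.6],
  [[1, -0.5, 0], [0, 0, 0], 0.6],
  [[1, -0.5, 0], [0, 0, 0], 0.7],
  [[1, -0.5, 0], [0, 0, 0], 0.8],
])

```text
time_s: 34.85
ee_pos: [0.4983, 0.3999, 0.2853]
eef_rot: [-3.14, 0.001, 1.507]
force: [0.3, 0.1, 0.5]
grip_width: 0.0834
grip_force: 0.0
```

Call:
send_rows([
  [[0.4, -0.25, 0.5], [0, 0, 0], 0.8],
  [[0, 0, 1], [0, 0, 0], 0.8],
  [[0, 0, 1], [0, 0, 0], 0.8],
  [[0, 0, 1], [0, 0, 0], 0.8],
  [[0, 0, 1], [0, 0, 0], 0.8],
  [[0, 0, 1], [0, 0, 0], 0.8],
  [[0, 0, 0], [0, 0, 0], 0.8],
  [[0, 0, 0], [0, 0, 0], 0.8],
])

```text
time_s: 35.65
ee_pos: [0.493, 0.4104, 0.1215]
eef_rot: [-3.141, 0.001, 1.506]
force: [0.5, -0.3, 0.5]
grip_width: 0.0843
grip_force: 0.0
```

```bash
python3 st.py -145.5,416,70
```

```text
S [-145.4  415.9] [0.493  0.4104 0.1215] w 0.0843 t 35.65
scene 0.093 [-145.1  419.3] 124
scene 0.19 [ 38.9 -21.4] 444
side 0.093 [-148.9  419.1] 120
side 0.19 [ 38.1 -25.5] 343
-145.5,416,70 [-0.02 -0.03  1.78]
```

Call:
send_rows([
  [[0, 0, 0.9], [0, 0, 0], 0.8],
  [[0, 0, 0.6], [0, 0, 0], 0.8],
  [[0, 0, 0.22], [0, 0, 0], 0.8],
  [[0, 0, 0], [0, 0, 0], 0.8],
  [[0, 0, 0], [0, 0, 0], -1],
  [[0, 0, 0], [0, 0, 0], -1],
  [[0, 0, 0], [0, 0, 0], -1],
  [[0, 0, 0], [0, 0, 0], -1],
  [[0, 0, 0], [0, 0, 0], -1],
  [[0, 0, 0], [0, 0, 0], -1],
  [[0, 0, 0], [0, 0, 0], -1],
])

```text
time_s: 36.85
ee_pos: [0.4934, 0.4107, 0.0703]
eef_rot: [3.141, -0.0, 1.506]
force: [0.8, 0.3, 1.7]
grip_width: 0.0452
grip_force: 35.0
```

Call:
send_rows([
  [[0, 0, -0.5], [0, 0, 0], -1],
  [[0, 0, -1], [0, 0, 0], -1],
  [[0, 0, -1], [0, 0, 0], -1],
  [[0, 0, -1], [0, 0, 0], -1],
  [[0, 0, -1], [0, 0, 0], -1],
  [[0, 0, -1], [0, 0, 0], -1],
  [[0, 0, -1], [0, 0, 0], -1],
  [[0, 0, 0], [0, 0, 0], -1],
  [[0, 0, 0], [0, 0, 0], -1],
])

```text
time_s: 37.75
ee_pos: [0.4932, 0.4106, 0.2652]
eef_rot: [3.141, -0.0, 1.506]
force: [0.7, -0.6, -2.3]
grip_width: 0.0456
grip_force: 35.0
```

```bash
python3 st.py 36,112,168
```

```text
S [-145.2  416.1] [0.4932 0.4106 0.2652] w 0.0456 t 37.75
scene 0.19 [ 36.3 -22.6] 439
36,112,168 [-10.13   6.05   3.19]
```

Call:
send_rows([
  [[-0.43, 0.3, 0], [0, 0, 0], -1],
  [[-0.9, 0.6, 0], [0, 0, 0], -1],
  [[-0.9, 0.6, 0], [0, 0, 0], -1],
  [[-0.9, 0.6, 0], [0, 0, 0], -1],
  [[-1, 0.6, 0], [0, 0, 0], -1],
  [[-1, 0.6, 0], [0, 0, 0], -1],
  [[-1, 0.6, 0], [0, 0, 0], -1],
  [[-1, 0.6, 0], [0, 0, 0], -1],
  [[-1, 0.6, 0], [0, 0, 0], -1],
  [[-1, 0.5, 0], [0, 0, 0], -1],
  [[-1, 0.43, 0], [0, 0, 0], -1],
  [[0, 0, 0], [0, 0, 0], -1],
])

```text
time_s: 39.05
ee_pos: [0.6549, 0.0909, 0.2637]
eef_rot: [-3.14, 0.001, 1.502]
force: [-0.7, -0.9, -2.6]
grip_width: 0.0458
grip_force: 35.0
```

Call:
send_rows([
  [[0, 0, 0], [0, 0, 0], -1],
  [[0, 0, 0], [0, 0, 0], -1],
  [[0, 0, 0.8], [0, 0, 0], -1],
  [[0, 0, 0.8], [0, 0, 0], -1],
  [[0, 0, 0.8], [0, 0, 0], -1],
  [[0, 0, 0.4], [0, 0, 0], -1],
  [[0, 0, 0.2], [0, 0, 0], -1],
  [[0, 0, 0.1], [0, 0, 0], -1],
  [[0, 0, 0.06], [0, 0, 0], -1],
  [[0, 0, 0], [0, 0, 0], -1],
  [[0, 0, 0], [0, 0, 0], -1],
])

```text
time_s: 40.15
ee_pos: [0.6544, 0.0957, 0.171]
eef_rot: [3.141, -0.0, 1.506]
force: [0.7, 0.1, -2.6]
grip_width: 0.0455
grip_force: 35.0
```

Call:
send_rows([
  [[0, 0, 0.06], [0, 0, 0], -1],
  [[0, 0, 0.06], [0, 0, 0], -1],
  [[0, 0, 0], [0, 0, 0], -1],
  [[0, 0, 0], [0, 0, 0], 0.6],
  [[0, 0, 0], [0, 0, 0], 0.6],
  [[0, 0, 0], [0, 0, 0], 0.6],
  [[0, 0, -0.6], [0, 0, 0], 0.6],
  [[0, 0, -1], [0, 0, 0], 0.6],
  [[0, 0, -1], [0, 0, 0], 0.6],
  [[0, 0, -1], [0, 0, 0], 0.6],
  [[0, 0, -1], [0, 0, 0], 0.6],
  [[0, -0.5, -1], [0, 0, 0], 0.6],
])

```text
time_s: 41.35
ee_pos: [0.6395, 0.0965, 0.3352]
eef_rot: [-3.141, 0.0, 1.506]
force: [-0.4, -0.8, -0.2]
grip_width: 0.0752
grip_force: 0.0
```

Call:
send_rows([
  [[-0.7, -0.5, -1], [0, 0, 0], 0.6],
  [[-1, -0.5, -1], [0, 0, 0], 0.6],
  [[-1, -0.5, 0], [0, 0, 0], 0.6],
  [[-1, -0.5, 0], [0, 0, 0], 0.6],
  [[-1, -0.5, 0], [0, 0, 0], 0.6],
  [[-1, 0, 0], [0, 0, 0], 0.6],
  [[-1, 0, 0], [0, 0, 0], 0.6],
  [[0, 0, 0], [0, 0, 0], 0.6],
  [[0, 0, 0], [0, 0, 0], 0.6],
])

```text
time_s: 42.25
ee_pos: [0.5513, -0.0992, 0.3947]
eef_rot: [-3.142, -0.0, 1.505]
force: [0.3, -1.3, 0.3]
grip_width: 0.0754
grip_force: 0.0
```

```bash
python3 st.py
python3 - <<'E'
from h import *
c=snap('wrist','w3.png')
for k in capw(c,.19): print(*k)
P=cloud(c)
E
```

```text
S [-54.4 -88.9] [ 0.5513 -0.0992  0.3947] w 0.0754 t 42.25
scene 0.19 [37.1 10.4] 577
side 0.19 [34.6  8.2] 438
[ 36.8 109.7] [ 35.7 110. ] 20.7 1186
[36.2 52.7] [36.5 52.7] 19.2 1053
[35.7 -1.5] [36.4 -1.8] 18.0 953
[ 39.1 -60. ] [ 39.5 -60.2] 17.0 854
[  36.2 -114.7] [  36.2 -114. ] 16.2 785
```

View pics/w3.png

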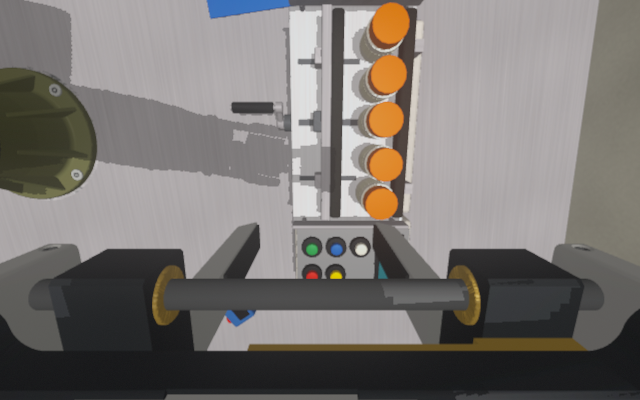

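All five jars stand in one row between the bars: caps at columns ~380-390, rows 24-203. The crank grip is at (255,107). Next I'll turn the tool 90° for the crank and compute its angle.

Run:
```python
from h import *
from scipy.optimize import brentq
c=snap('wrist');g=cv2.cvtColor(c['pixels'],cv2.COLOR_RGB2GRAY)
for u in range(236,270,6):
    r=np.where(g[95:120,u]<75)[0]+95; v=(r.min()+r.max())/2
    f=lambda a:(lambda w:S(w)[1]+.035*np.sin(a))(ray(c,u,v,.082+.035*np.cos(a)))
    a=np.linspace(0,6.28,200);b=[f(x) for x in a]
    sol=[round(brentq(f,a[i],a[i+1]),3) for i in range(199) if b[i]*b[i+1]<0]
    print(u,r.min(),r.max(),sol,[(S(ray(c,u,v,.082+.035*np.cos(s)))*1000).round(1) for s in sol])
print(get_obs()['qpos'])
```

```text
236 103 112 [3.917, 5.684] [array([-192.4,   24.5]), array([-178. ,   19.7])]
242 103 112 [3.918, 5.684] [array([-182. ,   24.5]), array([-168.7,   19.7])]
248 103 112 [3.918, 5.684] [array([-171.6,   24.5]), array([-159.4,   19.7])]
254 103 112 [3.918, 5.684] [array([-161.2,   24.5]), array([-150.1,   19.8])]
260 103 112 [3.919, 5.683] [array([-150.8,   24.5]), array([-140.8,   19.8])]
266 103 112 [3.919, 5.683] [array([-140.4,   24.5]), array([-131.5,   19.8])]
[-2.41481633e-01  2.64561926e-01  1.13762304e+00  5.37678650e-05
  1.73934485e+00 -1.77922901e-01]
```

Call:
send_rows([
  [[0, 0, 0], [0, 0, -1], 0.6],
  [[0, 0, 0], [0, 0, -1], 0.6],
  [[0, 0, 0], [0, 0, -1], 0.6],
  [[0, 0, 0], [0, 0, -1], 0.6],
  [[0, 0, 0], [0, 0, -1], 0.6],
  [[0, 0, 0], [0, 0, -1], 0.6],
  [[0, 0, 0], [0, 0, -1], 0.6],
  [[0, 0, 0], [0, 0, -1], 0.6],
  [[0, 0, 0], [0, 0, -1], 0.6],
  [[0, 0, 0], [0, 0, -1], 0.6],
  [[0, 0, 0], [0, 0, -1], 0.6],
  [[0, 0, 0], [0, 0, -1], 0.6],
])

```text
time_s: 43.65
ee_pos: [0.5515, -0.0983, 0.3948]
eef_rot: [3.142, 0.0, 2.952]
force: [-0.0, -0.6, -0.5]
grip_width: 0.0754
grip_force: 0.0
```

Call:
send_rows([
  [[0, 0, 0], [0, 0, -1], 0.6],
  [[0, 0, 0], [0, 0, -0.09], 0.6],
  [[0, 0, 0], [0, 0, 0], 0.6],
  [[0, 0, 0], [0, 0, 0], 0.6],
])

```text
time_s: 44.05
ee_pos: [0.5514, -0.0988, 0.3947]
eef_rot: [-3.142, 0.0, 3.074]
force: [-0.6, 0.2, -0.5]
grip_width: 0.0751
grip_force: 0.0
```

Call:
send_rows([
  [[0.52, 0.62, 0], [0, 0, 0], 0.6],
  [[1, 1, 0], [0, 0, 0], 0.6],
  [[1, 1, 0], [0, 0, 0], 0.6],
  [[1, 1, 1], [0, 0, 0], 0.6],
  [[0, 0, 1], [0, 0, 0], 0.6],
  [[0, 0, 1], [0, 0, 0], 0.6],
  [[0, 0, 1], [0, 0, 0], 0.6],
  [[0, 0, 1], [0, 0, 0], 0.6],
  [[0, 0, 1], [0, 0, 0], 0.6],
  [[0, 0, 1], [0, 0, 0], 0.6],
  [[0, 0, 0], [0, 0, 0], 0.6],
  [[0, 0, 0], [0, 0, 0], 0.6],
])

```text
time_s: 45.25
ee_pos: [0.4543, 0.015, 0.1868]
eef_rot: [-3.142, 0.0, 3.076]
force: [1.0, -0.7, 0.7]
grip_width: 0.0752
grip_force: 0.0
```

Run:
```python
from h import *
o=get_obs();print(S(o['ee_pos'])*1000,o['ee_pos'],o['force'],o['eef_rot'],o['qpos'])
c=snap('side');q=cloud(c);print(c['fx'])
w=O+RS@np.array([-.16,.0198]);u,v=map(int,proj(c,[*w,.111]));print(u,v)
cv2.imwrite('pics/s4.png',cv2.resize(cv2.cvtColor(c['pixels'],cv2.COLOR_RGB2BGR)[max(v-70,0):v+70,u-90:u+90],None,fx=4,fy=4))
```

```text
[-158.51917601   18.84620634] [0.45431939 0.01499302 0.18680508] [ 0.9700527  -0.72911557  0.73188505] [-3.14158567e+00  2.09264765e-04  3.07583650e+00] [-4.76079596e-02  1.03508269e-01  1.80213883e+00 -1.14151518e-05
  1.23573645e+00 -1.55264438e+00]
495.518552181797
349 194
```

View pics/s4.png

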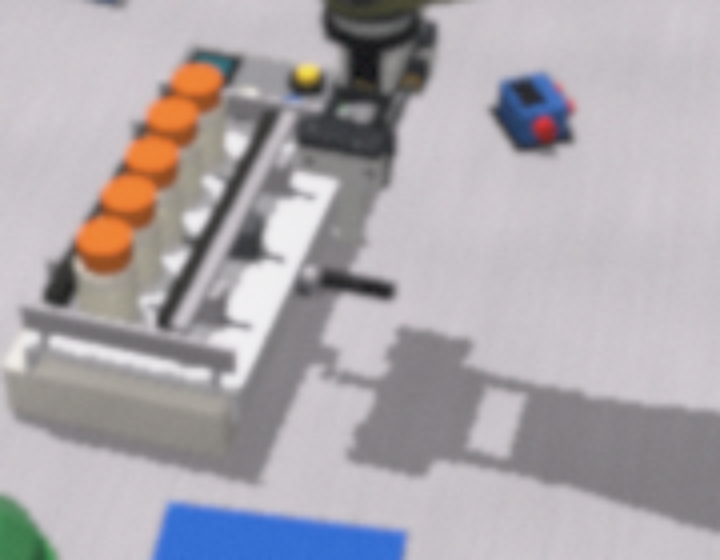

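The gripper is above the handle (crop: handle (355,283)), and the jars stand in one row. I'll descend and grip the handle.

Call:
send_rows([
  [[0.05, 0.04, 0.8], [0, 0, 0], 0.6],
  [[0, 0, 0.8], [0, 0, 0], 0.6],
  [[0, 0, 0.8], [0, 0, 0], 0.6],
  [[0, 0, 0.5], [0, 0, 0], 0.6],
  [[0, 0, 0.26], [0, 0, 0], 0.6],
  [[0, 0, 0], [0, 0, 0], 0.6],
  [[0, 0, 0], [0, 0, 0], 0.6],
])

```text
time_s: 46.0
ee_pos: [0.4534, 0.0162, 0.0923]
eef_rot: [3.142, 0.002, 3.077]
force: [-0.3, 0.9, -0.4]
grip_width: 0.0753
grip_force: 0.0
```

Call:
send_rows([
  [[0, 0, 0], [0, 0, 0], -1],
  [[0, 0, 0], [0, 0, 0], -1],
  [[0, 0, 0], [0, 0, 0], -1],
  [[0, 0, 0], [0, 0, 0], -1],
  [[0, 0, 0], [0, 0, 0], -1],
  [[0, 0, 0], [0, 0, 0], -1],
  [[0, 0, 0], [0, 0, 0], -1],
  [[0, 0, 0], [0, 0, 0], -1],
], squeeze=40)

```text
time_s: 46.8
ee_pos: [0.4526, 0.0161, 0.091]
eef_rot: [-3.141, -0.0, 3.077]
force: [-0.3, -0.4, -0.6]
grip_width: 0.0161
grip_force: 40.0
```

```bash
cat > cr.py <<'E'
from h import *
import sys
o=get_obs();s=S(o['ee_pos'])*1000;y=s[1];z=o['ee_pos'][2]*1000+19-82
a=np.arctan2(-y,z)%(2*np.pi);F=o['force'];f=RS.T@F[:2]
t=np.array([-np.cos(a),-np.sin(a)])  # tangent (y,z) for a increasing
print('S',s.round(1),'a',a.round(3),'r',np.hypot(y,z).round(1),'Fy,Fz',f[1].round(1),F[2].round(1),'Fx',f[0].round(1),'drive',round(-(f[1]*t[0]+F[2]*t[1]),1),'w',o['grip_width'],o['grip_force'],o['time_s'])
if len(sys.argv)>1:
    n=int(sys.argv[1]);da=float(sys.argv[2]);a0=float(sys.argv[3]) if len(sys.argv)>3 else a
    al=a0+da*np.arange(n+1);Y=-35*np.sin(al);Z=35*np.cos(al)
    print('end a',al[-1]); print([[round(p,2),round(-q,2)] for p,q in zip(np.diff(Y)/30,np.diff(Z)/30)])
E
python3 cr.py 12 0.2
```

```text
S [-160.3   19.9] a 5.666 r 34.4 Fy,Fz -0.4 -0.6 Fx -0.3 drive 0.0 w 0.01605055385958892 40.01469969749451 46.8
end a 8.066365232759114
[[np.float64(-0.2), np.float64(-0.12)], [np.float64(-0.22), np.float64(-0.07)], [np.float64(-0.23), np.float64(-0.03)], [np.float64(-0.23), np.float64(0.02)], [np.float64(-0.22), np.float64(0.07)], [np.float64(-0.21), np.float64(0.11)], [np.float64(-0.18), np.float64(0.15)], [np.float64(-0.15), np.float64(0.18)], [np.float64(-0.11), np.float64(0.21)], [np.float64(-0.07), np.float64(0.22)], [np.float64(-0.02), np.float64(0.23)], [np.float64(0.03), np.float64(0.23)]]
```

Call:
send_rows([
  [[0, -0.2, -0.12], [0, 0, 0], -1],
  [[0, -0.22, -0.07], [0, 0, 0], -1],
  [[0, -0.23, -0.03], [0, 0, 0], -1],
  [[0, -0.23, 0.02], [0, 0, 0], -1],
  [[0, -0.22, 0.07], [0, 0, 0], -1],
  [[0, -0.21, 0.11], [0, 0, 0], -1],
  [[0, -0.18, 0.15], [0, 0, 0], -1],
  [[0, -0.15, 0.18], [0, 0, 0], -1],
  [[0, -0.11, 0.21], [0, 0, 0], -1],
  [[0, -0.07, 0.22], [0, 0, 0], -1],
  [[0, -0.02, 0.23], [0, 0, 0], -1],
  [[0, 0.03, 0.23], [0, 0, 0], -1],
])

```text
time_s: 48.0
ee_pos: [0.4489, -0.0396, 0.0551]
eef_rot: [-3.139, -0.0, 3.076]
force: [-1.5, -9.9, 0.3]
grip_width: 0.016
grip_force: 40.0
```

```bash
python3 cr.py 12 0.36 1.783
```

```text
S [-160.4  -36. ] a 1.788 r 36.9 Fy,Fz -10.0 0.3 Fx -0.9 drive 2.4 w 0.01604617007458429 40.002917647361755 48.0
end a 6.103
[[np.float64(0.16), np.float64(0.39)], [np.float64(0.29), np.float64(0.31)], [np.float64(0.37), np.float64(0.18)], [np.float64(0.42), np.float64(0.04)], [np.float64(0.4), np.float64(-0.11)], [np.float64(0.34), np.float64(-0.24)], [np.float64(0.23), np.float64(-0.35)], [np.float64(0.09), np.float64(-0.41)], [np.float64(-0.05), np.float64(-0.41)], [np.float64(-0.2), np.float64(-0.37)], [np.float64(-0.31), np.float64(-0.28)], [np.float64(-0.39), np.float64(-0.15)]]
```

Call:
send_rows([
  [[0, 0.1, 0.39], [0, 0, 0], -1],
  [[0, 0.29, 0.31], [0, 0, 0], -1],
  [[0, 0.37, 0.18], [0, 0, 0], -1],
  [[0, 0.42, 0.04], [0, 0, 0], -1],
  [[0, 0.4, -0.11], [0, 0, 0], -1],
  [[0, 0.34, -0.24], [0, 0, 0], -1],
  [[0, 0.23, -0.35], [0, 0, 0], -1],
  [[0, 0.09, -0.41], [0, 0, 0], -1],
  [[0, -0.05, -0.41], [0, 0, 0], -1],
  [[0, -0.2, -0.37], [0, 0, 0], -1],
  [[0, -0.31, -0.28], [0, 0, 0], -1],
  [[0, -0.39, -0.15], [0, 0, 0], -1],
])

```text
time_s: 49.2
ee_pos: [0.4516, 0.0007, 0.0983]
eef_rot: [3.14, 0.0, 3.077]
force: [0.1, 3.8, 1.3]
grip_width: 0.016
grip_force: 40.0
```

```bash
sed -i 's/y=s\[1\]/y=s[1]+1.8/' cr.py; python3 cr.py 12 0.36 6.103
```

```text
S [-160.3    4.4] a 6.109 r 35.8 Fy,Fz 3.8 1.3 Fx -0.1 drive 3.5 w 0.01601003142008175 40.005401372909546 49.2
end a 10.423
[[np.float64(-0.42), np.float64(-0.0)], [np.float64(-0.39), np.float64(0.15)], [np.float64(-0.31), np.float64(0.28)], [np.float64(-0.2), np.float64(0.37)], [np.float64(-0.05), np.float64(0.41)], [np.float64(0.09), np.float64(0.41)], [np.float64(0.23), np.float64(0.35)], [np.float64(0.34), np.float64(0.24)], [np.float64(0.4), np.float64(0.11)], [np.float64(0.42), np.float64(-0.04)], [np.float64(0.37), np.float64(-0.18)], [np.float64(0.29), np.float64(-0.3)]]
```

Call:
send_rows([
  [[0, -0.42, 0], [0, 0, 0], -1],
  [[0, -0.39, 0.15], [0, 0, 0], -1],
  [[0, -0.31, 0.28], [0, 0, 0], -1],
  [[0, -0.2, 0.37], [0, 0, 0], -1],
  [[0, -0.05, 0.41], [0, 0, 0], -1],
  [[0, 0.09, 0.41], [0, 0, 0], -1],
  [[0, 0.23, 0.35], [0, 0, 0], -1],
  [[0, 0.34, 0.24], [0, 0, 0], -1],
  [[0, 0.4, 0.11], [0, 0, 0], -1],
  [[0, 0.42, -0.04], [0, 0, 0], -1],
  [[0, 0.37, -0.18], [0, 0, 0], -1],
  [[0, 0.29, -0.3], [0, 0, 0], -1],
])

```text
time_s: 50.4
ee_pos: [0.4535, 0.023, 0.0434]
eef_rot: [-3.139, 0.001, 3.078]
force: [-0.7, -22.8, 10.6]
grip_width: 0.0162
grip_force: 40.0
```

```bash
python3 cr.py 12 0.1 4.14
python3 - <<'E'
from h import *
for n in('scene','side'):
    print(n,capw(snap(n,n+'5.png'),.19))
E
```

```text
S [-159.9   26.8] a 4.111 r 34.7 Fy,Fz -22.8 10.6 Fx 0.7 drive 4.2 w 0.016225900040267752 40.03956735134125 50.4
end a 5.34
[[np.float64(0.06), np.float64(-0.1)], [np.float64(0.05), np.float64(-0.11)], [np.float64(0.04), np.float64(-0.11)], [np.float64(0.03), np.float64(-0.11)], [np.float64(0.01), np.float64(-0.12)], [np.float64(0.0), np.float64(-0.12)], [np.float64(-0.01), np.float64(-0.12)], [np.float64(-0.02), np.float64(-0.11)], [np.float64(-0.03), np.float64(-0.11)], [np.float64(-0.04), np.float64(-0.11)], [np.float64(-0.05), np.float64(-0.1)], [np.float64(-0.06), np.float64(-0.1)]]
scene [(array([34.6,  9.3]), array([37.1, 12.7]), 32.9, 592)]
side [(array([34.6,  8.2]), array([33.5, 10.9]), 27.7, 442)]
```

Call:
send_rows([
  [[0, -0.08, -0.05], [0, 0, 0], -1],
  [[0, 0, 0], [0, 0, 0], -1],
  [[0, 0, 0], [0, 0, 0], -1],
])

```text
time_s: 50.8
ee_pos: [0.4529, 0.0222, 0.044]
eef_rot: [3.141, -0.0, 3.077]
force: [0.5, 6.1, -0.3]
grip_width: 0.0157
grip_force: 40.0
```

```bash
python3 cr.py 8 0.12
```

```text
S [-160.4   25.9] a 4.111 r 33.6 Fy,Fz 6.1 -0.3 Fx 0.1 drive -3.2 w 0.015747214423357626 40.00670850276947 50.8
end a 5.071142636488854
[[np.float64(0.07), np.float64(-0.12)], [np.float64(0.06), np.float64(-0.13)], [np.float64(0.04), np.float64(-0.13)], [np.float64(0.03), np.float64(-0.14)], [np.float64(0.01), np.float64(-0.14)], [np.float64(-0.01), np.float64(-0.14)], [np.float64(-0.02), np.float64(-0.14)], [np.float64(-0.04), np.float64(-0.13)]]
```

Call:
send_rows([
  [[0, 0.08, -0.12], [0, 0, 0], -1],
  [[0, 0.06, -0.13], [0, 0, 0], -1],
  [[0, 0.04, -0.13], [0, 0, 0], -1],
  [[0, 0.03, -0.14], [0, 0, 0], -1],
  [[0, 0.01, -0.14], [0, 0, 0], -1],
  [[0, -0.01, -0.14], [0, 0, 0], -1],
  [[0, -0.02, -0.14], [0, 0, 0], -1],
  [[0, -0.04, -0.13], [0, 0, 0], -1],
  [[0, 0, 0], [0, 0, 0], -1],
])

```text
time_s: 51.7
ee_pos: [0.4532, 0.026, 0.0771]
eef_rot: [3.141, 0.0, 3.077]
force: [-2.8, 5.6, 4.4]
grip_width: 0.0157
grip_force: 40.0
```

```bash
python3 cr.py 6 0.1
```

```text
S [-160.3   29.7] a 5.134 r 34.6 Fy,Fz 5.4 4.4 Fx -3.2 drive -1.8 w 0.015674952519496205 40.004364252090454 51.7
end a 5.73414300266878
[[np.float64(-0.05), np.float64(-0.1)], [np.float64(-0.06), np.float64(-0.1)], [np.float64(-0.07), np.float64(-0.09)], [np.float64(-0.08), np.float64(-0.08)], [np.float64(-0.09), np.float64(-0.08)], [np.float64(-0.1), np.float64(-0.07)]]
```

Call:
send_rows([
  [[0, -0.05, -0.1], [0, 0, 0], -1],
  [[0, -0.06, -0.1], [0, 0, 0], -1],
  [[0, -0.07, -0.09], [0, 0, 0], -1],
  [[0, -0.08, -0.08], [0, 0, 0], -1],
])

```text
time_s: 52.1
ee_pos: [0.4527, 0.0187, 0.0881]
eef_rot: [3.14, -0.0, 3.077]
force: [-1.7, 11.0, 3.0]
grip_width: 0.0159
grip_force: 40.0
```

```bash
python3 cr.py 6 0.1
```

```text
S [-160.4   22.5] a 5.515 r 34.9 Fy,Fz 10.9 3.0 Fx -2.4 drive 5.7 w 0.01594303348349542 40.01421332359314 52.1
end a 6.114900983545116
[[np.float64(-0.09), np.float64(-0.08)], [np.float64(-0.1), np.float64(-0.07)], [np.float64(-0.1), np.float64(-0.06)], [np.float64(-0.11), np.float64(-0.05)], [np.float64(-0.11), np.float64(-0.04)], [np.float64(-0.11), np.float64(-0.03)]]
```

Call:
send_rows([
  [[0, -0.06, -0.11], [0, 0, 0], -1],
  [[0, -0.1, -0.07], [0, 0, 0], -1],
  [[0, -0.1, -0.06], [0, 0, 0], -1],
])

```text
time_s: 52.4
ee_pos: [0.4521, 0.0113, 0.0944]
eef_rot: [3.139, -0.0, 3.077]
force: [8.1, 18.0, -15.1]
grip_width: 0.016
grip_force: 40.0
```

```bash
python3 cr.py 6 0.1
```

```text
S [-160.5   15. ] a 5.791 r 35.6 Fy,Fz 18.5 -15.1 Fx 6.9 drive 23.5 w 0.015971313891008854 40.04165589809418 52.4
end a 6.390783229387715
[[np.float64(-0.11), np.float64(-0.05)], [np.float64(-0.11), np.float64(-0.04)], [np.float64(-0.11), np.float64(-0.03)], [np.float64(-0.12), np.float64(-0.02)], [np.float64(-0.12), np.float64(-0.0)], [np.float64(-0.12), np.float64(0.01)]]
```

Call:
send_rows([
  [[0, 0, 0], [0, 0, 0], -1],
  [[0, 0, 0], [0, 0, 0], -1],
  [[0, 0, 0], [0, 0, 0], -1],
])

```text
time_s: 52.7
ee_pos: [0.4522, 0.0113, 0.0944]
eef_rot: [3.14, -0.0, 3.077]
force: [5.6, 14.4, -9.8]
grip_width: 0.0163
grip_force: 40.0
```

```bash
python3 cr.py 6 0.1
python3 - <<'E'
from h import *
c=snap('scene');w=[*(O+RS@np.array([0.02,0])),.15];u,v=map(int,proj(c,w))
cv2.imwrite('pics/sc6.png',cv2.resize(cv2.cvtColor(c['pixels'],cv2.COLOR_RGB2BGR)[v-70:v+70,u-90:u+90],None,fx=4,fy=4,interpolation=cv2.INTER_CUBIC))
E
```

```text
S [-160.4   15. ] a 5.792 r 35.6 Fy,Fz 14.7 -9.8 Fx 4.7 drive 17.6 w 0.016301545809026517 40.02874732017517 52.7
end a 6.391683926785133
[[np.float64(-0.11), np.float64(-0.05)], [np.float64(-0.11), np.float64(-0.04)], [np.float64(-0.11), np.float64(-0.03)], [np.float64(-0.12), np.float64(-0.02)], [np.float64(-0.12), np.float64(-0.0)], [np.float64(-0.12), np.float64(0.01)]]
```

View pics/sc6.png

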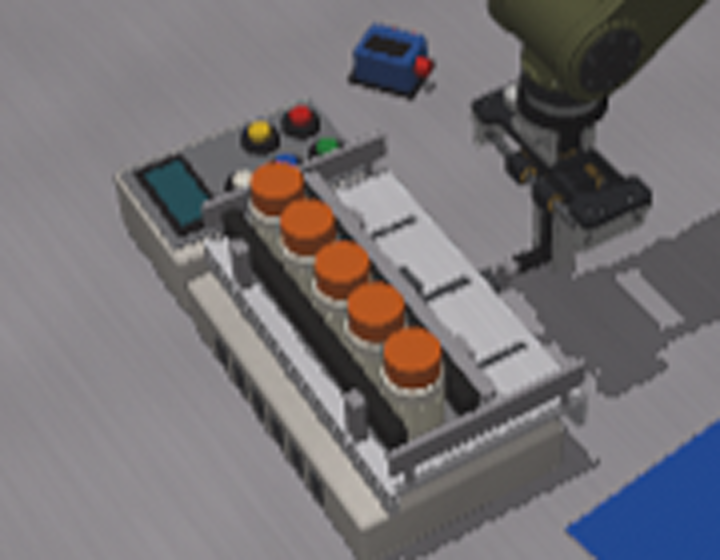

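The jars are clamped in one row between the pads (crop: caps (277,190) to (412,355)). With drive at 15-20 N the crank is stiff. I'll release it, rise and look at the keys.

Call:
send_rows([
  [[0, 0, 0], [0, 0, 0], 0.3],
  [[0, 0, 0], [0, 0, 0], 0.5],
  [[0, 0, 0], [0, 0, 0], 0.6],
  [[0, 0, -0.5], [0, 0, 0], 0.6],
  [[0, 0, -1], [0, 0, 0], 0.6],
  [[0, 0, -1], [0, 0, 0], 0.6],
  [[0, 0, -1], [0, 0, 0], 0.6],
  [[0, 0, -1], [0, 0, 0], -1],
  [[0, 0, -1], [0, 0, 0], -1],
  [[0, 0, -1], [0, 0, 0], -1],
  [[0, 0, -1], [0, 0, 0], -1],
  [[0, -0.5, -1], [0, 0, 0], -1],
], squeeze=20)

```text
time_s: 53.95
ee_pos: [0.4511, -0.0045, 0.3514]
eef_rot: [-3.141, 0.0, 3.078]
force: [0.3, -0.7, 0.0]
grip_width: 0.0353
grip_force: 0.0
```

Call:
send_rows([
  [[-0.4, -0.9, -1], [0, 0, 0], -1],
  [[-0.4, -0.9, -0.2], [0, 0, 0], -1],
  [[-0.4, -0.9, 0], [0, 0, 0], -1],
  [[-0.4, -0.9, 0], [0, 0, 0], -1],
  [[-0.4, -0.9, 0], [0, 0, 0], -1],
  [[-0.4, -0.9, 0], [0, 0, 0], -1],
  [[-0.3, -0.9, 0], [0, 0, 0], -1],
  [[-0.2, -0.9, 0], [0, 0, 0], -1],
  [[0, -0.8, 0], [0, 0, 0], -1],
  [[0, 0, 0], [0, 0, 0], -1],
  [[0, 0, 0], [0, 0, 0], -1],
])

```text
time_s: 55.05
ee_pos: [0.5224, -0.25, 0.3859]
eef_rot: [-3.142, -0.0, 3.076]
force: [0.5, 0.0, -0.8]
grip_width: 0.0006
grip_force: 0.0
```

Run:
```python
from h import *
o=get_obs();print(o['ee_pos'],S(o['ee_pos'])*1000,o['grip_width'],o['eef_rot'])
for n in('wrist','scene','side'):
    c=snap(n,'w7.png' if n=='wrist' else None)
    print(n)
    for k,v in keys(c).items():
        for a in v: print(k,*a,ray(c,*a[0],.0995).round(4))
```

```text
[ 0.5223758  -0.25000969  0.38585857] [ -73.57546868 -241.23585292] 0.0006198913219686114 [-3.14150585e+00 -3.18485694e-04  3.07562748e+00]
wrist
green [327.7 182.3] 120 [ 534.7 -230.1  101. ] [ 0.5352 -0.2302  0.0995]
blue [232.7  81.8] 667 [ 357.1 -382.1   43.8] [ 0.3702 -0.3666  0.0995]
blue [327.5 207.9] 124 [ 578.5 -233.   101. ] [ 0.5789 -0.233   0.0995]
blue [135.1 338.7] 831 [ 826.6 -635.6   80.1] [ 0.8106 -0.6114  0.0995]
yellow [295.7 208. ] 132 [ 575.3 -286.7  101. ] [ 0.5755 -0.2867  0.0995]
red [254.6  73.7] 69 [ 348.1 -344.    35.1] [ 0.361  -0.3318  0.0995]
red [295.4 182.4] 115 [ 531.5 -283.5  101.1] [ 0.5318 -0.2836  0.0995]
scene
green [334.3 294.8] 1196 [713.6 366.4  86.5] [0.7186 0.3722 0.0995]
blue [149.8 140.8] 858 [ 884.3 -594.5   79.8] [ 0.8869 -0.5764  0.0995]
blue [291.7 130.1] 68 [ 363.3 -369.2   43.6] [ 0.4007 -0.3141  0.0995]
yellow [416.9 305.2] 636 [525.  523.   55.3] [0.5489 0.5356 0.0995]
side
green [251.9 272.2] 1181 [669.3 377.8  66.7] [0.6603 0.4001 0.0995]
blue [286.6 103.3] 1002 [ 855.1 -545.3   71.9] [ 0.8441 -0.5127  0.0995]
blue [391.1 150.5] 113 [ 363.8 -364.    40. ] [ 0.3551 -0.2809  0.0995]
blue [637.2 293.2] 110 [-441.9  159.4   38.7] [-0.4093  0.2162  0.0995]
yellow [286.6 326.3] 407 [519.8 522.9  54.2] [0.5066 0.5502 0.0995]
```

View pics/w7.png

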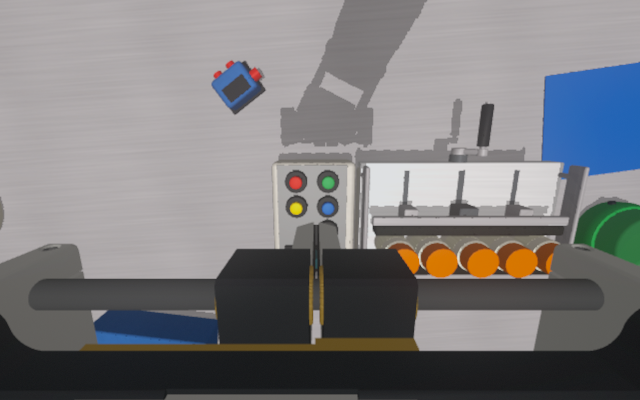

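The keys agree with the first view: red (295,182), green (328,182), yellow (296,208), blue (328,208), with white hidden behind the fingers. In this orientation the gripper body would be over the jar caps, so I'll turn back 90° before pressing.

Call:
send_rows([
  [[0, 0, 0], [0, 0, 1], -1],
  [[0, 0, 0], [0, 0, 1], -1],
  [[0, 0, 0], [0, 0, 1], -1],
  [[0, 0, 0], [0, 0, 1], -1],
  [[0, 0, 0], [0, 0, 1], -1],
  [[0, 0, 0], [0, 0, 1], -1],
  [[0, 0, 0], [0, 0, 1], -1],
  [[0, 0, 0], [0, 0, 1], -1],
  [[0, 0, 0], [0, 0, 1], -1],
  [[0, 0, 0], [0, 0, 1], -1],
  [[0, 0, 0], [0, 0, 1], -1],
  [[0, 0, 0], [0, 0, 1], -1],
])

```text
time_s: 56.4
ee_pos: [0.5226, -0.2489, 0.3863]
eef_rot: [3.141, 0.0, 1.633]
force: [0.3, 0.4, 0.7]
grip_width: 0.0005
grip_force: 0.0
```

Call:
send_rows([
  [[0, 0, 0], [0, 0, 1], -1],
  [[0, 0, 0], [0, 0, 0.09], -1],
  [[0, 0, 0], [0, 0, 0], -1],
  [[0, 0, 0], [0, 0, 0], -1],
])

```text
time_s: 56.8
ee_pos: [0.5226, -0.2495, 0.3861]
eef_rot: [3.141, 0.0, 1.509]
force: [-0.5, -0.4, -0.6]
grip_width: 0.0004
grip_force: 0.0
```

```bash
cat > k.py <<'E'
from h import *
import sys
K=dict(white=(.6225,-.234),blue=(.579,-.2325),yellow=(.5755,-.286),green=(.535,-.230))
o=get_obs();print(o['ee_pos'].round(4),o['eef_rot'].round(3),o['force'].round(1),o['time_s'])
for k in sys.argv[1:]: print(k,go(*(S(K[k])*1000),115))
E
python3 k.py white
```

```text
[ 0.5226 -0.2495  0.3861] [3.141 0.    1.509] [-0.5 -0.4 -0.6] 56.8
white [0.73 3.29 9.04]
```

Call:
send_rows([
  [[0.23, 0.6, 0], [0, 0, 0], -1],
  [[0.25, 0.9, 0], [0, 0, 0], -1],
  [[0.25, 0.9, 0], [0, 0, 0], -1],
  [[0, 0.89, 1], [0, 0, 0], -1],
  [[0, 0, 1], [0, 0, 0], -1],
  [[0, 0, 1], [0, 0, 0], -1],
  [[0, 0, 1], [0, 0, 0], -1],
  [[0, 0, 1], [0, 0, 0], -1],
  [[0, 0, 1], [0, 0, 0], -1],
  [[0, 0, 0], [0, 0, 0], -1],
  [[0, 0, 0], [0, 0, 0], -1],
])

```text
time_s: 57.9
ee_pos: [0.6227, -0.2344, 0.207]
eef_rot: [3.141, 0.0, 1.507]
force: [0.5, -1.2, 0.5]
grip_width: 0.0008
grip_force: 0.0
```

```bash
python3 k.py white
python3 - <<'E'
from h import *
c=snap('wrist','w8.png')
E
```

```text
[ 0.6227 -0.2344  0.207 ] [3.141 0.    1.507] [ 0.5 -1.2  0.5] 57.9
white [ 0.01 -0.01  3.07]
```

View pics/w8.png

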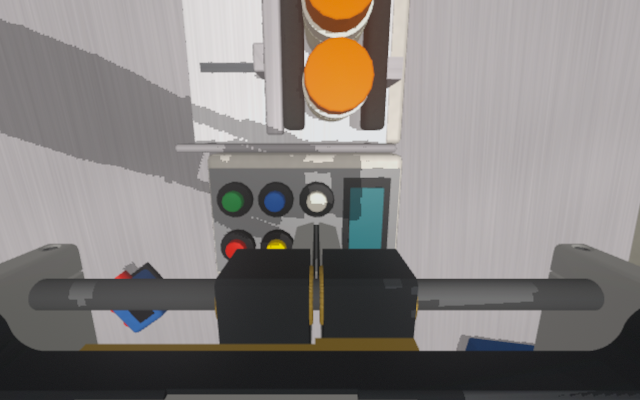

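The fingers line up with the white key at (316,200). I'll check its position by ray and then descend.

Run:
```python
from h import *
c=snap('wrist')
print(ray(c,316.5,200,.0995),ray(c,275,199,.0995), [cloud(c)[v,u].round(4) for u,v in((316,200),(275,200),(233,200))])
```

```text
[ 0.62405585 -0.23423481  0.0995    ] [ 0.58119615 -0.23040537  0.0995    ] [array([ 0.6236, -0.2337,  0.1016]), array([ 0.5812, -0.2313,  0.1003]), array([ 0.538 , -0.2284,  0.1007])]
```

Call:
send_rows([
  [[0, 0, 1], [0, 0, 0], -1],
  [[0, 0, 1], [0, 0, 0], -1],
  [[0, 0, 0.8], [0, 0, 0], -1],
  [[0, 0, 0.4], [0, 0, 0], -1],
  [[0, 0, 0.1], [0, 0, 0], -1],
  [[0, 0, 0], [0, 0, 0], -1],
  [[0, 0, 0], [0, 0, 0], -1],
])

```text
time_s: 58.7
ee_pos: [0.6232, -0.2347, 0.1088]
eef_rot: [3.139, 0.001, 1.506]
force: [-0.1, 0.0, 0.1]
grip_width: 0.0
grip_force: 0.0
```

Position confirmed. Now I'll press.

Call:
send_rows([
  [[0, 0, 0.15], [0, 0, 0], -1],
  [[0, 0, 0.1], [0, 0, 0], -1],
  [[0, 0, 0.05], [0, 0, 0], -1],
  [[0, 0, 0.05], [0, 0, 0], -1],
  [[0, 0, 0], [0, 0, 0], -1],
  [[0, 0, 0], [0, 0, 0], -1],
])

```text
time_s: 59.3
ee_pos: [0.6227, -0.2345, 0.0969]
eef_rot: [3.141, 0.0, 1.506]
force: [1.6, -0.6, 4.6]
grip_width: 0.0003
grip_force: 2.2
```

Call:
send_rows([
  [[0, 0, 0.06], [0, 0, 0], -1],
  [[0, 0, 0.06], [0, 0, 0], -1],
  [[0, 0, 0], [0, 0, 0], -1],
  [[0, 0, 0], [0, 0, 0], -1],
])

```text
time_s: 59.7
ee_pos: [0.6229, -0.2345, 0.0958]
eef_rot: [3.139, 0.001, 1.506]
force: [-8.3, 3.5, 25.2]
grip_width: 0.0007
grip_force: 12.7
```

White is fully down, at the stop with 25 N. I'll raise and go to blue.

Call:
send_rows([
  [[0, 0, -0.5], [0, 0, 0], -1],
  [[0, 0, -0.8], [0, 0, 0], -1],
  [[0, -0.5, 0], [0, 0, 0], -1],
  [[0, -0.5, 0], [0, 0, 0], -1],
  [[0, -0.42, 0], [0, 0, 0], -1],
  [[0, 0, 0], [0, 0, 0], -1],
  [[0, 0, 0], [0, 0, 0], -1],
])

```text
time_s: 60.4
ee_pos: [0.5801, -0.2316, 0.1319]
eef_rot: [-3.141, -0.0, 1.506]
force: [0.5, 0.8, 0.3]
grip_width: 0.0002
grip_force: 0.0
```

```bash
sed -i 's/blue=(.579,-.2325),yellow=(.5755,-.286),green=(.535,-.230)/blue=(.580,-.232),yellow=(.576,-.2855),green=(.5365,-.2295)/' k.py; python3 k.py blue
```

```text
[ 0.5801 -0.2316  0.1319] [-3.141 -0.     1.506] [0.5 0.8 0.3] 60.4
blue [-0.01 -0.    0.56]
```

Call:
send_rows([
  [[0, 0, 0.6], [0, 0, 0], -1],
  [[0, 0, 0.3], [0, 0, 0], -1],
  [[0, 0, 0.15], [0, 0, 0], -1],
  [[0, 0, 0.08], [0, 0, 0], -1],
  [[0, 0, 0.06], [0, 0, 0], -1],
  [[0, 0, 0.03], [0, 0, 0], -1],
  [[0, 0, 0], [0, 0, 0], -1],
  [[0, 0, 0], [0, 0, 0], -1],
])

```text
time_s: 61.2
ee_pos: [0.5801, -0.2315, 0.0963]
eef_rot: [3.141, 0.0, 1.506]
force: [-3.5, 2.6, 7.3]
grip_width: 0.0006
grip_force: 3.6
```

Call:
send_rows([
  [[0, 0, 0.05], [0, 0, 0], -1],
  [[0, 0, 0], [0, 0, 0], -1],
  [[0, 0, 0], [0, 0, 0], -1],
])

```text
time_s: 61.5
ee_pos: [0.5803, -0.2316, 0.096]
eef_rot: [3.14, 0.0, 1.506]
force: [-9.7, 4.9, 18.6]
grip_width: 0.0003
grip_force: 9.0
```

Blue is at its stop. On to yellow (from blue: y_s -53.6, about 0).

Call:
send_rows([
  [[0, 0, -0.5], [0, 0, 0], -1],
  [[0, 0, -0.77], [0, 0, 0], -1],
  [[-0.6, 0, 0], [0, 0, 0], -1],
  [[-0.6, 0, 0], [0, 0, 0], -1],
  [[-0.6, 0, 0], [0, 0, 0], -1],
  [[0, 0, 0], [0, 0, 0], -1],
  [[0, 0, 0], [0, 0, 0], -1],
])

```text
time_s: 62.2
ee_pos: [0.576, -0.2861, 0.1309]
eef_rot: [-3.14, -0.001, 1.505]
force: [1.0, 0.3, -0.5]
grip_width: 0.0005
grip_force: 0.0
```

```bash
python3 k.py yellow
```

```text
[ 0.576  -0.2861  0.1309] [-3.140e+00 -1.000e-03  1.505e+00] [ 1.   0.3 -0.5] 62.2
yellow [ 0.02 -0.    0.53]
```

Call:
send_rows([
  [[0, 0, 0.6], [0, 0, 0], -1],
  [[0, 0, 0.3], [0, 0, 0], -1],
  [[0, 0, 0.15], [0, 0, 0], -1],
  [[0, 0, 0.07], [0, 0, 0], -1],
  [[0, 0, 0.05], [0, 0, 0], -1],
  [[0, 0, 0.05], [0, 0, 0], -1],
  [[0, 0, 0], [0, 0, 0], -1],
  [[0, 0, 0], [0, 0, 0], -1],
])

```text
time_s: 63.0
ee_pos: [0.5767, -0.2854, 0.0963]
eef_rot: [3.141, 0.0, 1.506]
force: [-3.4, 3.8, 7.4]
grip_width: 0.0007
grip_force: 3.7
```

Call:
send_rows([
  [[0, 0, 0.05], [0, 0, 0], -1],
  [[0, 0, 0], [0, 0, 0], -1],
  [[0, 0, 0], [0, 0, 0], -1],
])

```text
time_s: 63.3
ee_pos: [0.5768, -0.2854, 0.096]
eef_rot: [3.14, 0.001, 1.506]
force: [-7.2, 5.1, 18.4]
grip_width: 0.0007
grip_force: 8.9
```

Call:
send_rows([
  [[0, 0, -0.5], [0, 0, 0], -1],
  [[0, 0, -0.77], [0, 0, 0], -1],
  [[0.6, 0, 0], [0, 0, 0], -1],
  [[0.6, 0, 0], [0, 0, 0], -1],
  [[0.58, 0, 0], [0, 0, 0], -1],
  [[0, -0.5, 0], [0, 0, 0], -1],
  [[0, -0.5, 0], [0, 0, 0], -1],
  [[0, -0.43, 0], [0, 0, 0], -1],
  [[0, 0, 0], [0, 0, 0], -1],
  [[0, 0, 0], [0, 0, 0], -1],
])

```text
time_s: 64.3
ee_pos: [0.5374, -0.2286, 0.1316]
eef_rot: [-3.141, -0.0, 1.507]
force: [-0.4, 0.5, -0.2]
grip_width: 0.0006
grip_force: 0.0
```

```bash
python3 k.py green
```

```text
[ 0.5374 -0.2286  0.1316] [-3.141 -0.     1.507] [-0.4  0.5 -0.2] 64.3
green [-0.03 -0.03  0.55]
```

Call:
send_rows([
  [[0, 0, 0.6], [0, 0, 0], -1],
  [[0, 0, 0.3], [0, 0, 0], -1],
  [[0, 0, 0.15], [0, 0, 0], -1],
  [[0, 0, 0.07], [0, 0, 0], -1],
  [[0, 0, 0.06], [0, 0, 0], -1],
  [[0, 0, 0.05], [0, 0, 0], -1],
  [[0, 0, 0.05], [0, 0, 0], -1],
  [[0, 0, 0], [0, 0, 0], -1],
  [[0, 0, 0], [0, 0, 0], -1],
])

```text
time_s: 65.2
ee_pos: [0.5375, -0.2294, 0.0959]
eef_rot: [3.14, 0.0, 1.506]
force: [-9.4, 7.7, 22.4]
grip_width: 0.0004
grip_force: 11.2
```

Call:
send_rows([
  [[0, 0, -0.5], [0, 0, 0], -1],
  [[0, 0, -1], [0, 0, 0], -1],
  [[0, 0, -1], [0, 0, 0], -1],
  [[0, 0, -1], [0, 0, 0], -1],
  [[0, 0, -1], [0, 0, 0], -1],
  [[0, 0, -1], [0, 0, 0], -1],
  [[0, 0, -1], [0, 0, 0], -1],
  [[0, 0, -1], [0, 0, 0], -1],
  [[0, 0, -1], [0, 0, 0], -1],
  [[0, 0, -1], [0, 0, 0], -1],
  [[0, 0, 0], [0, 0, 0], -1],
  [[0, 0, 0], [0, 0, 0], -1],
])

```text
time_s: 66.4
ee_pos: [0.5371, -0.2296, 0.3787]
eef_rot: [3.141, 0.001, 1.506]
force: [-0.3, -0.8, -1.2]
grip_width: 0.0006
grip_force: 0.0
```

Run:
```python
from h import *
c=snap('wrist','w9.png')
for k in capw(c,.19): print(*k)
```

```text
[39.8 -6.5] [ 39.8 -12.7] 19.2 649
[ 39.8 -61.1] [ 39.6 -61.1] 20.7 1211
[  40.5 -115.6] [  39.7 -115.2] 19.1 1077
```

View pics/w9.png

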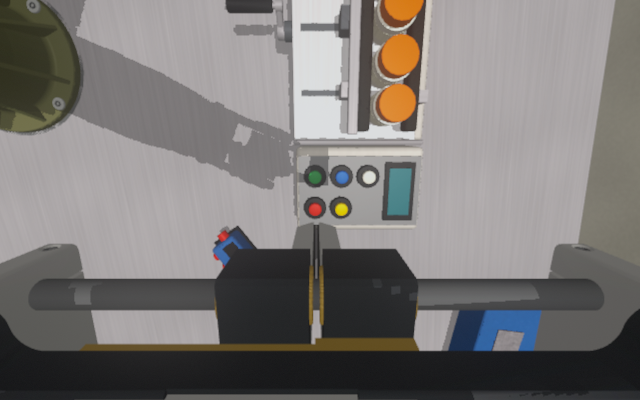

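The visible jars sit at x = 40 mm, pressed between the pads (caps (397,103), (399,55), (403,8)), and all keys are up. Handing in.

```bash
python3 -c "
from station import *
print(hand_in())"
```

```text
the job is handed in; nothing more can be done
None
```

I stood all five jars in one row and clamped them with the crank stiff (about 18 N at the grip). I then pressed white, blue, yellow and green fully in that order and handed the job in at about 66 s. The last wrist view showed only three of the jars; I last saw all five clamped just before the key presses.

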